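# Load the cartridge holder's ring column

### The job

Swing the blue cover of the cartridge holder aside, clear of the mouth, and drop three rings into its bore one at a time so that they lie flat in one column: the steel ring first, then the green one, then the orange one. Then swing the cover fully back over the mouth and let go of it. Leave the black ring, the amber jar and the wrench where they are.

Things in the scene. Friction and masses are not known exactly. Their poses are not given: they have to be found in the camera images.
- steel_ring_mid (a point): Bare steel (grey metal) flat ring, 36 mm outside diameter, 10 mm thick, with a 15 mm centre hole (too narrow for a finger: grip it by its outside); starts lying flat on the blue mat (mat top 3 mm above the table). The point is the ring's centre, half-way through its thickness, z along its axis; either face may be up. 60 g.
- green_ring_mid (a point): Green plastic flat ring, 36 mm outside diameter, 10 mm thick, with a 15 mm centre hole (too narrow for a finger: grip it by its outside); starts lying flat on the blue mat (mat top 3 mm above the table). The point is the ring's centre, half-way through its thickness, z along its axis; either face may be up. 18 g.
- orange_ring_mid (a point): Orange plastic flat ring, 36 mm outside diameter, 10 mm thick, with a 15 mm centre hole (too narrow for a finger: grip it by its outside); starts lying flat on the blue mat (mat top 3 mm above the table). The point is the ring's centre, half-way through its thickness, z along its axis; either face may be up. 16 g.
- black_ring_mid (a point): Black rubber flat ring, 36 mm outside diameter, 10 mm thick, with a 15 mm centre hole (too narrow for a finger: grip it by its outside); starts lying flat on the blue mat (mat top 3 mm above the table). The point is the ring's centre, half-way through its thickness, z along its axis; either face may be up. A worn one, not to be used.
- seat (a point): Centre of the floor of the holder's bore, 25 mm above the table. The holder is a fixed upright aluminium tube of 52 mm outside diameter on a dark steel base plate (165 x 85 mm, 12 mm thick). The bore is round and upright, 38 mm in diameter, polished and slippery, closed at the floor and 32 mm deep; its top 3 mm flares out to 43 mm as a lead-in. z points up; the x axis points from the bore to the cover's pivot. Three rings fill the bore to 2 mm below the rim.
- mouth (a point): Centre of the rim of the bore, 57 mm above the table, straight above the seat; axes as for the seat.
- pivot (a point): On the upright pivot axis of the cover, 60 mm from the bore's axis, 63.5 mm above the table. The pivot post is 18 mm in diameter, and its cap, 22 mm in diameter, tops out at 67.5 mm.
- knob (a point): Middle of the cover's black upright round knob (16 mm in diameter, 28 mm tall, from 63.5 to 91.5 mm above the table); the point lies half-way up the knob, on its axis, 60 mm from the pivot. The cover is a blue disc of 48 mm diameter and 5 mm thickness under the knob, on an 18 mm wide arm from the pivot, its underside 1.5 mm above the rim. With the cover shut the knob stands over the bore's axis.
- cover (a joint): Angle of the cover about its upright pivot, rad: 0 = shut against its stop, the knob over the bore's axis; grows counter-clockwise seen from above, up to a stop at 1.9. The disc is clear of the mouth above about 0.75. It starts shut or a little ajar (0 to 0.35) and stays where it is left (about 1 N at the knob moves it).
- jar: Closed amber glass jar, 48 mm in diameter, 65 mm tall, 120 g; the origin is the centre of its underside. A bystander.
- wrench: Steel wrench, about 150 mm long, lying flat on the table along its own x axis. A bystander.
There are look-alikes about, which are no part of the job. Of the things that look like the part that bears seat, the middle-sized one is meant.

How it is judged:
On the way, in this order (a step that is already met when the one before it is completed fails the run):
1. the cover is swung clear of the mouth (value of joint cover above 0.75 rad), for 0.1 s.
2. the steel ring lies flat in the bore on its floor (horizontal distance between steel_ring_mid and seat below 0.003 m and z of steel_ring_mid in the frame of seat between 0.003 and 0.007 m and angle between the z axis of steel_ring_mid and the z axis of seat, either way round below 0.06 rad), for 0.2 s.
3. the green ring lies flat in the bore on the steel ring (horizontal distance between green_ring_mid and seat below 0.003 m and z of green_ring_mid in the frame of seat between 0.013 and 0.017 m and angle between the z axis of green_ring_mid and the z axis of seat, either way round below 0.06 rad), for 0.2 s.
4. the orange ring lies flat in the bore on the green ring (horizontal distance between orange_ring_mid and seat below 0.003 m and z of orange_ring_mid in the frame of seat between 0.023 and 0.027 m and angle between the z axis of orange_ring_mid and the z axis of seat, either way round below 0.06 rad), for 0.2 s.
At the end, for the whole second after the job is handed in: The steel, green and orange rings lie in the bore in this order from the floor up, each centred within 3 mm, flat within 0.06 rad and within 2 mm of its height in the column (centres 5, 15 and 25 mm above the bore's floor); the cover is back over the mouth within 0.1 rad of its stop and at rest (all of step 2 and all of step 3 and all of step 4 and value of joint cover below 0.1 rad and velocity of joint cover between -0.05 and 0.05 rad/s); the robot touches nothing.
It fails at once if the black ring is moved by more than 20 mm (distance of black_ring_mid from where it was at the start of the episode above 0.02 m).
It fails at once if the amber jar is moved by more than 20 mm (distance of jar from where it was at the start of the episode above 0.02 m).
It fails at once if the wrench is moved by more than 20 mm (distance of wrench from where it was at the start of the episode above 0.02 m).
It also fails if it takes over 72 s, if anything falls off the work surface, if the arm or the gripper's body presses on something with over 40 N, if the wrist force passes 120 N, or if a joint passes its speed limit or range.

### The arm

A 6-joint arm with a two-finger parallel gripper is mounted at the origin on the work surface. World frame = base frame: x ahead of the robot, y to its left, z up, the work surface at z = 0. Lengths are in m, angles in rad, forces in N, time in s.
With the tool pointing down it reaches from about 0.3 to 0.875 m from the base axis. Payload 6.4 kg.
Tool frame: the origin (TCP) lies at the centre of the arm's flange, where the gripper is bolted on; the fingertips stand 173 mm ahead of it and the grasp point (between the pads) lies 155 mm ahead of it; z points along the fingers, x is the direction in which the jaws open and shut, and the axes are right-handed (so a half turn about z gives the same grasp; the last joint's range is limited). The gripper opens to 85 mm and grips with 20 to 120 N. Pads are 22 mm wide; open, the fingers measure 114 mm over their backs; the gripper's body (76 mm by 85 mm) begins 54 mm behind the grasp point. The pads swing forward as they close: fully open they stand 13 mm farther back than shut.
Start: joints at [0.959, 0.181, 1.607, -0, 1.354, -0.206], TCP at [0.227, 0.528, 0.405] pointing down, gripper open.
Joint ranges: [-2.99, 2.99], [-0.89, 2.07], [0.3, 2.58], [-1.14, 4.28], [0, 2.63], [-3.12, 3.12]. Speed limits (rad/s): [2.57, 2.57, 3.01, 3.14, 3.14, 3.14].

### API

Orientations are given as a unit quaternion [w, x, y, z].
In Python, from bench import ctrl gives the robot as it stands. The module is installed in compiled form; this text tells all that it offers.
- The arm moves only by the tool move_arm, never from a script. Its argument "moves" is a list of rows, each an object of numbers: "gripper": the opening in per cent of the stroke, from 0 (shut) to 100 (fully open); "x", "y", "z": the shift along the tool's x, y, z in cm; "roll": the turn about the tool's z in degrees. In form: [{"gripper": .., "x": .., "y": .., "z": .., "roll": ..}, ...]. A call has 1 to 5 rows; each row shifts and turns the commanded pose from where the row before left it, along the tool's axes as they then stand; what a row does not reach is not made up. A row lasts 1/8 s, in which the tool goes at most 62.5 mm and 10.7 degrees, less where a joint would pass 70% of its speed; a pose out of reach is approached as far as the arm can. A call is refused whole if a number of a shift passes 6.25 or a number of a turn 10.7, either way. A call with a gripper value outside its range is refused whole. The fingers move at their own pace and stop on an object; the grip force is fixed at half the most. Time passes only in rows, so rows that do not move let the fingers close. It gives the time, the measured TCP pose, the force and the opening at its end, in the units of the state.
- ctrl.get_obs(): the state, without advancing time (a new reading comes with each control period).
- ctrl.camera(name): name is "scene" or "side" or "wrist"; returns a dict with "img" (420x560x3 uint8, red, green, blue), "fx", "fy", "cx", "cy" (pixels), "world_from_camera" (4x4, takes a point from camera to world coordinates); the wrist camera has in their place "tool_from_camera" (4x4, takes a point from camera to tool coordinates, whose origin is the TCP and whose axes are the tool frame's). Camera axes: x right, y up, looking along -z (the intrinsics and any distortion apply to the point x, -y, -z); pixel columns grow to the right and rows downward; lengths in m; the calibration is good to about 2 mm. A picture is of the moment at which its call begins: read the wrist's pose just before it. There is no depth.
- ctrl.hand_in(): hands the job in, once; it reports no verdict.
The state is a dict: "time_s": time; "q": joint angles; "dq": joint speeds; "joint_efforts": joint torques, N m; "eef_pos": TCP position; "eef_rot": TCP orientation; "wrist_force": force on the tool from outside, world axes, zero at the start; "torque": the same for the moment, N m; "opening": opening from 0.0 (shut) to 1.0 (fully open).
Only numpy, scipy, OpenCV 4.12 (cv2) and the standard library are available. Lean on these libraries where they do the work, as an engineer would, in place of code of your own. Each camera call takes 0.05 s, during which the arm holds its last target. There are 200 camera calls.

## Working session

There is one attempt and no reset: what is moved stays moved. The work goes in short steps, Python scripts to look and compute and a tool call to move; the robot and the scene stay as the last step left them, time stands still between calls to the robot, and variables do not carry over. Pictures are saved under pics/ and viewed, about 8 in all and at most 12, crops included, and the job is handed in when it is done.

Besides the shell and the picture viewer there is one more tool, called after "Emit:" by a JSON object that holds its "api" and its "payload", one argument or row to a line. move_arm: Moves the arm, as the interface text tells. Its arguments: {"type":"object","properties":{"moves":{"type":"array","items":{"type":"object","properties":{"gripper":{"type":"number"},"x":{"type":"number"},"y":{"type":"number"},"z":{"type":"number"},"roll":{"type":"number"}}}}},"required":["moves"]}

```bash
mkdir -p pics; cat > h.py <<'E'
import numpy as np, cv2, json
from scipy.spatial.transform import Rotation as R
from bench import ctrl
def T_tool():
    o=ctrl.get_obs(); q=o["eef_rot"]; T=np.eye(4)
    T[:3,:3]=R.from_quat([q[1],q[2],q[3],q[0]]).as_matrix(); T[:3,3]=o["eef_pos"]; return T
def cam(n):
    T=T_tool() if n=="wrist" else None
    c=ctrl.camera(n); c["T"]=T@c["tool_from_camera"] if n=="wrist" else c["world_from_camera"]
    c["T"]=np.array(c["T"]); return c
def ray(c,u,v,z):
    T=c["T"]; d=T[:3,:3]@np.array([(u-c["cx"])/c["fx"],-(v-c["cy"])/c["fy"],-1.]); p=T[:3,3]
    return p+d*(z-p[2])/d[2]
def proj(c,P):
    T=c["T"]; p=T[:3,:3].T@(np.array(P)-T[:3,3]); return c["cx"]+c["fx"]*p[0]/-p[2], c["cy"]-c["fy"]*p[1]/-p[2]
def save(c,n,s=1): cv2.imwrite(f"pics/{n}.png",cv2.resize(c["img"][:,:,::-1],None,fx=s,fy=s))
def to_tool(P,zgrasp=None):
    "tool-axis shift in cm bringing TCP to world P"
    T=T_tool(); return T[:3,:3].T@(np.array(P)-T[:3,3])*100
E
python3 - <<'E'
from h import *
import pickle
cs={}
for n in ["scene","side","wrist"]:
    c=cam(n);cs[n]=c;print(n,{k:v for k,v in c.items() if k not in("img","T","world_from_camera")},c["T"].round(3).tolist())
pickle.dump(cs,open("c0.pkl","wb"))
save(cs["scene"],"scene0",1.42);
im=np.hstack([cs["side"]["img"],cs["wrist"]["img"]])[:,:,::-1];cv2.imwrite("pics/sw0.png",cv2.resize(im,(800,300)))
print(ctrl.get_obs())
E
```

```text
scene {'fx': 459.6400750201272, 'fy': 459.6400750201272, 'cx': 277.58845664510244, 'cy': 210.62800251789642} [[0.493, -0.651, 0.577, 1.166], [0.87, 0.358, -0.34, -0.286], [0.015, 0.67, 0.742, 0.777], [0.0, 0.0, 0.0, 1.0]]
side {'fx': 402.4128140883752, 'fy': 402.4128140883752, 'cx': 280.0411192450822, 'cy': 213.0476860428142} [[0.762, 0.336, -0.553, 0.235], [-0.647, 0.418, -0.638, -0.408], [0.017, 0.844, 0.536, 0.45], [0.0, 0.0, 0.0, 1.0]]
wrist {'fx': 311.95702051750305, 'fy': 311.95702051750305, 'cx': 284.9926997104104, 'cy': 212.50229273654475, 'tool_from_camera': array([[ 9.99999973e-01, -1.46654393e-04,  1.81429110e-04,
        -9.46649569e-04],
       [-9.46644157e-05, -9.65882662e-01, -2.58980065e-01,
        -6.62323264e-02],
       [ 2.13219796e-04,  2.58980041e-01, -9.65882650e-01,
         3.04609167e-02],
       [ 0.00000000e+00,  0.00000000e+00,  0.00000000e+00,
         1.00000000e+00]])} [[0.395, -0.888, -0.237, 0.166], [0.919, 0.381, 0.104, 0.553], [-0.002, -0.259, 0.966, 0.373], [0.0, 0.0, 0.0, 1.0]]
{'time_s': 0.15, 'q': array([ 9.58705820e-01,  1.81395882e-01,  1.60776054e+00,  1.06417352e-05,
        1.35381588e+00, -2.06304228e-01]), 'dq': array([ 9.55073224e-04, -1.67839644e-03, -3.18112021e-03, -3.38094697e-04,
       -2.99252230e-05, -2.01717998e-05]), 'joint_efforts': array([ 1.06598261e-03, -4.45259750e+01, -3.51697111e+01, -1.98924022e-04,
        5.82052147e-03, -7.79922652e-05]), 'eef_pos': array([0.22685131, 0.52815592, 0.4039852 ]), 'eef_rot': array([ 2.48601644e-04,  8.35087647e-01,  5.50116483e-01, -6.43489965e-04]), 'wrist_force': array([0.01008747, 0.6123964 , 0.32296392]), 'torque': array([0.06085662, 0.00979467, 0.0098926 ]), 'opening': 0.9990697836613578}
```

View pics/scene0.png

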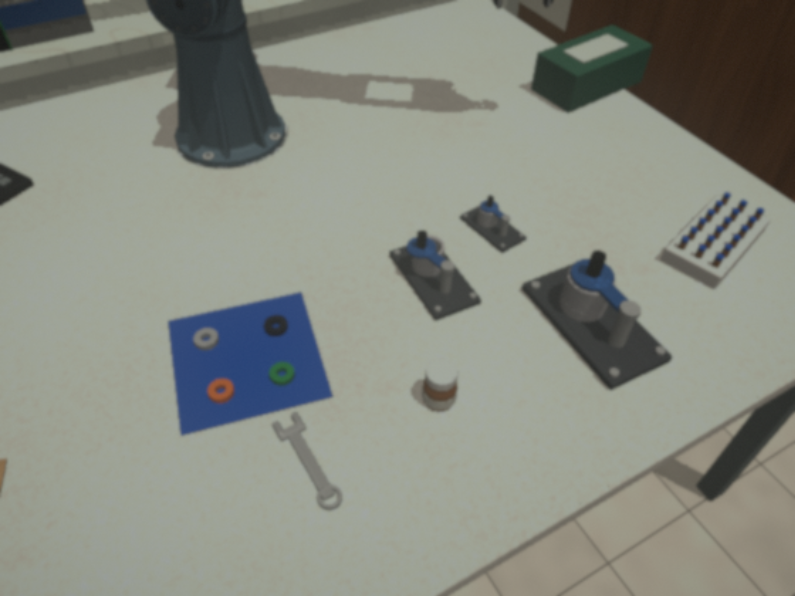

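View pics/sw0.png

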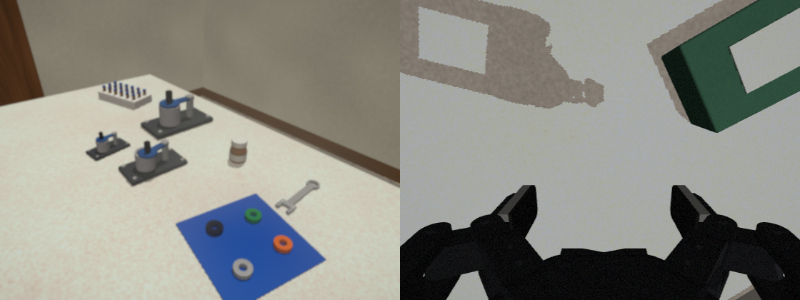

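Candidates in the scene picture (795 px wide): holders at (428,265) mid-sized, (595,295) large, (490,217) small; I choose the one at (428,265). Rings are steel (205,338), black (275,325), orange (220,390) and green (282,373). The jar is at (440,385) and the wrench at (308,460).

```bash
python3 - <<'E'
from h import *
import pickle
cs=pickle.load(open("c0.pkl","rb"));s=cs["scene"];d=cs["side"]
k=1/1.42
for n,u,v,z in [("steel",205,337,.011),("black",275,325,.011),("orange",220,389,.011),("green",282,372,.011),("knobtop",422,234,.0915),("cap",447,267,.0675),("base c1",437,317,.012),("base c2",480,297,.012),("base c3",391,255,.012),("jar top",441,368,.065),("wrench a",290,425,.004),("wrench b",329,497,.004),("big knob",597,257,.13),("small knob",490,200,.065)]:
    p=ray(s,u*k,v*k,z); print(n,p.round(3),"r",np.hypot(*p[:2]).round(3),"side px",np.round(proj(d,p),0))
im=s["img"][130:240,260:380];cv2.imwrite("pics/crop0.png",cv2.resize(im[:,:,::-1],None,fx=5,fy=5,interpolation=cv2.INTER_CUBIC))
E
```

```text
steel [ 0.501 -0.22   0.011] r 0.547 side px [339. 376.]
black [ 0.529 -0.12   0.011] r 0.543 side px [301. 318.]
orange [ 0.6   -0.232  0.011] r 0.644 side px [396. 341.]
green [ 0.615 -0.145  0.011] r 0.632 side px [354. 300.]
knobtop [0.535 0.133 0.092] r 0.552 side px [207. 199.]
cap [0.596 0.143 0.068] r 0.613 side px [233. 198.]
base c1 [0.635 0.104 0.012] r 0.644 side px [263. 224.]
base c2 [0.633 0.186 0.012] r 0.66 side px [237. 207.]
base c3 [0.482 0.109 0.012] r 0.494 side px [192. 253.]
jar top [0.751 0.034 0.065] r 0.752 side px [333. 196.]
wrench a [ 0.697 -0.169  0.004] r 0.717 side px [398. 288.]
wrench b [ 0.816 -0.168  0.004] r 0.833 side px [438. 259.]
big knob [0.732 0.304 0.13 ] r 0.793 side px [241. 126.]
small knob [0.493 0.296 0.065] r 0.575 side px [146. 185.]
```

View pics/crop0.png

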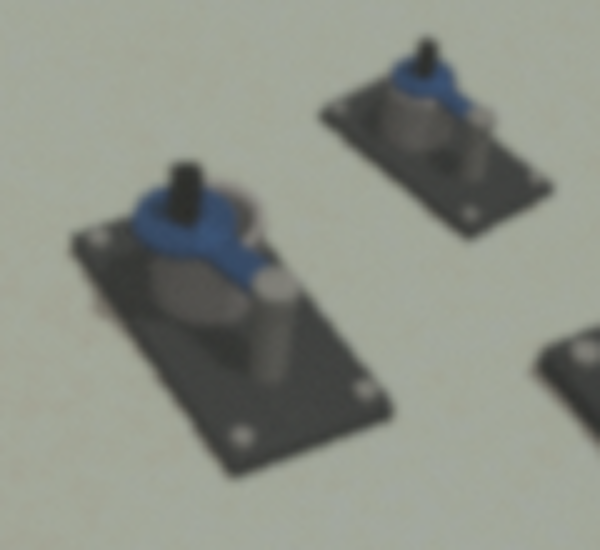

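Emit:
{"api": "move_arm", "payload": {
  "moves": [
    {"x": -2.7, "y": 4.9, "z": 0.3},
    {"x": -2.7, "y": 4.9, "z": 0.3},
    {"x": -2.7, "y": 4.9, "z": 0.3},
    {"x": -2.7, "y": 4.9, "z": 0.3},
    {"x": -2.7, "y": 4.9, "z": 0.3, "gripper": 45}
  ]
}}

```text
validation failed for argument at $.mo...
```

Emit:
{"api": "move_arm", "payload": {
  "moves": [
    {"x": -2.7, "y": 4.9, "z": 0.3},
    {"x": -2.7, "y": 4.9, "z": 0.3},
    {"x": -2.7, "y": 4.9, "z": 0.3},
    {"x": -2.7, "y": 4.9, "z": 0.3},
    {"roll": -10.5}
  ]
}}

```text
validation failed for argument at $.mo...
```

Emit:
{"api": "move_arm", "payload": {
  "moves": [
    {"roll": -10.5},
    {"roll": -10.5},
    {"roll": -10.5},
    {"roll": -10.5},
    {"roll": -10.5}
  ]
}}

```text
validation failed for argument at $.mo...
```

```bash
python3 - <<'E'
from h import *
import pickle
c=cam("wrist");pickle.dump(c,open("c1.pkl","wb"));save(c,"w1",1.4)
print(ctrl.get_obs(),T_tool().round(3)); print([np.round(proj(c,p),0) for p in [(.535,.133,.0915),(.596,.143,.0675)]])
E
```

```text
{'time_s': 0.2, 'q': array([ 9.58677188e-01,  1.81285010e-01,  1.60757911e+00,  1.22909443e-05,
        1.35380257e+00, -2.06323718e-01]), 'dq': array([-0.00104574, -0.00148504, -0.00374707,  0.00011823, -0.00331694,
       -0.00073407]), 'joint_efforts': array([ 8.75504138e-04, -4.44784069e+01, -3.51311123e+01, -2.87653875e-04,
        6.58905032e-03,  1.65194552e-05]), 'eef_pos': array([0.22689706, 0.52819345, 0.40413532]), 'eef_rot': array([ 1.91702158e-04,  8.35090338e-01,  5.50112570e-01, -5.01672977e-04]), 'wrist_force': array([0.71862082, 0.33309073, 0.44261516]), 'torque': array([-0.00635452,  0.02757436, -0.01131845]), 'opening': 0.9982626269292308} [[ 0.395  0.919 -0.001  0.227]
 [ 0.919 -0.395 -0.001  0.528]
 [-0.001 -0.    -1.     0.404]
 [ 0.     0.     0.     1.   ]]
[array([ 99., 533.]), array([138., 538.])]
```

View pics/w1.png

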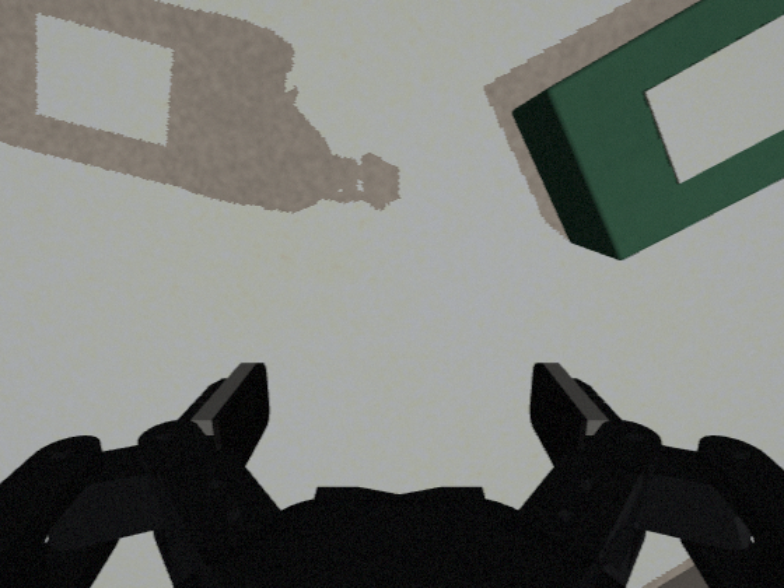

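The pictures show no movement: the calls were refused, so I'll fill in all fields.

Emit:
{"api": "move_arm", "payload": {
  "moves": [
    {"gripper": 45, "x": -2.7, "y": 4.9, "z": 0.3, "roll": 0},
    {"gripper": 45, "x": -2.7, "y": 4.9, "z": 0.3, "roll": 0},
    {"gripper": 45, "x": -2.7, "y": 4.9, "z": 0.3, "roll": 0},
    {"gripper": 45, "x": -2.7, "y": 4.9, "z": 0.3, "roll": 0},
    {"gripper": 45, "x": -2.7, "y": 4.9, "z": 0.3, "roll": 0}
  ]
}}

```text
time_s: 0.82
eef_pos: [0.3995, 0.306, 0.3896]
eef_rot: [-0.0, 0.835, 0.55, 0.0]
wrist_force: [0.2, 1.2, 0.3]
opening: 0.453
```

Emit:
{"api": "move_arm", "payload": {
  "moves": [
    {"gripper": 45, "x": -2.7, "y": 4.9, "z": 0.3, "roll": 0},
    {"gripper": 45, "x": -2.7, "y": 4.9, "z": 0.3, "roll": 0},
    {"gripper": 45, "x": -2.7, "y": 4.9, "z": 0.3, "roll": 0},
    {"gripper": 45, "x": -2.7, "y": 4.9, "z": 0.3, "roll": 0},
    {"gripper": 45, "x": 0, "y": 0, "z": 0, "roll": -10.5}
  ]
}}

```text
time_s: 1.45
eef_pos: [0.5381, 0.1276, 0.3772]
eef_rot: [0.0, 0.782, 0.624, -0.0]
wrist_force: [-1.1, 2.0, -0.3]
opening: 0.451
```

Emit:
{"api": "move_arm", "payload": {
  "moves": [
    {"gripper": 45, "x": 0, "y": 0, "z": 0, "roll": -10.5},
    {"gripper": 45, "x": 0, "y": 0, "z": 0, "roll": -10.5},
    {"gripper": 45, "x": 0, "y": 0, "z": 0, "roll": -10.5},
    {"gripper": 45, "x": 0, "y": 0, "z": 0, "roll": -10.5},
    {"gripper": 45, "x": 0, "y": 0, "z": 0, "roll": -10.5}
  ]
}}

```text
time_s: 2.08
eef_pos: [0.5361, 0.131, 0.3775]
eef_rot: [-0.0, 0.422, 0.907, -0.0]
wrist_force: [-0.4, 0.7, -0.0]
opening: 0.45
```

Emit:
{"api": "move_arm", "payload": {
  "moves": [
    {"gripper": 45, "x": 0, "y": 0, "z": 0, "roll": 0}
  ]
}}

```text
time_s: 2.2
eef_pos: [0.5362, 0.131, 0.3775]
eef_rot: [-0.0, 0.425, 0.905, -0.0]
wrist_force: [-0.7, -0.5, -0.8]
opening: 0.444
```

```bash
python3 - <<'E'
from h import *
import pickle
c=cam("wrist");pickle.dump(c,open("c1.pkl","wb"));save(c,"w2",1.4)
print(ctrl.get_obs()["q"],T_tool().round(3)); print([np.round(np.array(proj(c,p))*1.4,0) for p in [(.535,.133,.0915),(.596,.143,.0675)]])
E
```

```text
[ 2.44774091e-02  1.55647732e-01  1.69286166e+00  1.85985204e-05
  1.29345002e+00 -2.23624732e+00] [[-0.636  0.771 -0.     0.536]
 [ 0.771  0.636  0.     0.131]
 [ 0.    -0.    -1.     0.378]
 [ 0.     0.     0.     1.   ]]
[array([402., 295.]), array([356., 361.])]
```

View pics/w2.png

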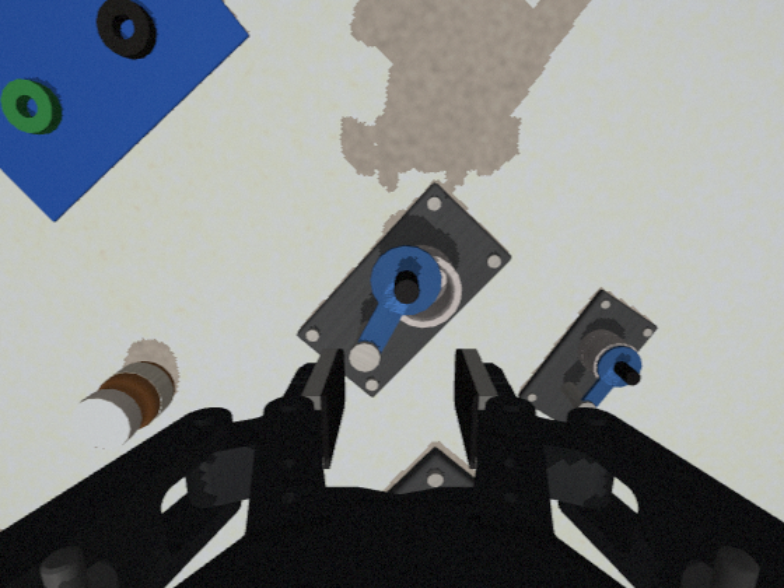

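```bash
python3 - <<'E'
from h import *
import pickle
c=pickle.load(open("c1.pkl","rb"));k=1/1.4
r=lambda u,v,z:ray(c,u*k,v*k,z)
kn=r(407,289,.0915);cap=r(365,357,.0675)
C=[r(*p,.012) for p in[(437,182),(511,257),(373,396),(298,335)]]
print(kn,cap,np.linalg.norm((kn-cap)[:2]));print(np.round(C,4))
for i in range(4):print(np.linalg.norm(C[i]-C[i-1]))
ax=(C[2]+C[3]-C[0]-C[1])[:2];ax/=np.linalg.norm(ax);m=cap[:2]-.06*ax
kd=(kn-cap)[:2];s=-ax;th=np.arctan2(s[0]*kd[1]-s[1]*kd[0],s@kd)
print("ax",ax,"mouth",m,"theta",th,"center plate",np.mean(C,0))
for a in np.linspace(0,2*np.pi,9):print(np.round(np.array(proj(c,[m[0]+.026*np.cos(a),m[1]+.026*np.sin(a),.057]))*1.4))
for n,u,v in[("black",127,27),("green",29,106)]:print(n,r(u,v,.013))
g=pickle.load(open("c1.pkl","rb"));print(to_tool([kn[0],kn[1],.235]))
E
```

```text
[0.53008412 0.13268411 0.0915    ] [0.58970418 0.14548821 0.0675    ] 0.06097947745720275
[[0.4674 0.111  0.012 ]
 [0.4732 0.192  0.012 ]
 [0.634  0.184  0.012 ]
 [0.6303 0.1029 0.012 ]]
0.16312575674758614
0.08118934622465
0.16095349416897156
0.08122183804657868
ax [ 0.9987539  -0.04990644] mouth [0.52977895 0.1484826 ] theta 0.2614755083283254 center plate [0.55120002 0.1474935  0.012     ]
[400. 319.]
[427. 327.]
[453. 314.]
[462. 287.]
[449. 262.]
[421. 253.]
[395. 267.]
[386. 294.]
[400. 319.]
black [ 0.52488668 -0.1178066   0.013     ]
green [ 0.61256874 -0.14568809  0.013     ]
[ 0.51705455 -0.35664215 14.25271299]
```

```bash
python3 - <<'E'
import numpy as np
tx=np.array([-.636,.771]);ty=np.array([.771,.636]);p=np.array([.5897,.1455])
P=lambda t:p+.06*np.array([np.cos(np.deg2rad(177.1)+t),np.sin(np.deg2rad(177.1)+t)])
t=np.linspace(.26,1.75,11)
for a,b in zip(t,t[1:]):
    d=(P(b)-P(a))*100;print(round(b,2),P(b).round(3),round(d@tx,2),round(d@ty,2))
E
```

```text
0.41 [0.534 0.124] -0.82 -0.35
0.56 [0.537 0.116] -0.86 -0.23
0.71 [0.542 0.109] -0.89 -0.1
0.86 [0.548 0.102] -0.89 0.04
1.0 [0.555 0.097] -0.88 0.17
1.15 [0.563 0.092] -0.84 0.3
1.3 [0.571 0.089] -0.79 0.42
1.45 [0.58  0.086] -0.72 0.53
1.6 [0.588 0.086] -0.63 0.63
1.75 [0.597 0.086] -0.53 0.72
```

Emit:
{"api": "move_arm", "payload": {
  "moves": [
    {"gripper": 45, "x": 0.5, "y": -0.4, "z": 4.5, "roll": 0},
    {"gripper": 45, "x": 0, "y": 0, "z": 4.5, "roll": 0},
    {"gripper": 45, "x": 0, "y": 0, "z": 2.5, "roll": 0},
    {"gripper": 45, "x": 0, "y": 0, "z": 1.95, "roll": 0},
    {"gripper": 45, "x": 0, "y": 0, "z": 0, "roll": 0}
  ]
}}

```text
time_s: 2.88
eef_pos: [0.5291, 0.1322, 0.2415]
eef_rot: [-0.002, 0.426, 0.905, -0.001]
wrist_force: [-0.6, -0.4, -0.3]
opening: 0.454
```

Emit:
{"api": "move_arm", "payload": {
  "moves": [
    {"gripper": 45, "x": -0.8, "y": -0.35, "z": 0, "roll": 0},
    {"gripper": 45, "x": -0.9, "y": -0.25, "z": 0, "roll": 0},
    {"gripper": 45, "x": -0.9, "y": -0.1, "z": 0, "roll": 0},
    {"gripper": 45, "x": -0.9, "y": 0, "z": 0, "roll": 0},
    {"gripper": 45, "x": -0.9, "y": 0.2, "z": 0, "roll": 0}
  ]
}}

```text
time_s: 3.5
eef_pos: [0.5548, 0.0946, 0.2434]
eef_rot: [0.0, 0.425, 0.905, 0.0]
wrist_force: [-0.9, 1.0, 0.1]
opening: 0.447
```

Emit:
{"api": "move_arm", "payload": {
  "moves": [
    {"gripper": 45, "x": -0.8, "y": 0.3, "z": 0, "roll": -5},
    {"gripper": 45, "x": -0.8, "y": 0.3, "z": 0, "roll": -5},
    {"gripper": 45, "x": -0.8, "y": 0.4, "z": 0, "roll": -5},
    {"gripper": 45, "x": -0.8, "y": 0.4, "z": 0, "roll": -5},
    {"gripper": 45, "x": -0.7, "y": 0.5, "z": 0, "roll": 0}
  ]
}}

```text
time_s: 4.12
eef_pos: [0.5963, 0.0844, 0.2432]
eef_rot: [0.0, 0.262, 0.965, -0.0]
wrist_force: [-1.7, -0.2, 0.0]
opening: 0.451
```

Emit:
{"api": "move_arm", "payload": {
  "moves": [
    {"gripper": 45, "x": 0, "y": 0, "z": 0, "roll": 0},
    {"gripper": 45, "x": 0.7, "y": 0, "z": 0, "roll": 0},
    {"gripper": 45, "x": 0, "y": 0, "z": -6, "roll": 0},
    {"gripper": 45, "x": 0, "y": 0, "z": -6, "roll": 0},
    {"gripper": 45, "x": 0, "y": 0, "z": -2, "roll": 0}
  ]
}}

```text
time_s: 4.75
eef_pos: [0.5899, 0.0887, 0.3883]
eef_rot: [0.004, 0.261, 0.965, 0.001]
wrist_force: [0.8, 0.0, -0.1]
opening: 0.447
```

```bash
python3 - <<'E'
from h import *
import pickle
c=cam("wrist");pickle.dump(c,open("c2.pkl","wb"))
s=cam("scene");pickle.dump(s,open("s2.pkl","wb"))
print(np.round(proj(c,(.53,.1485,.057))))
cv2.imwrite("pics/w3.png",cv2.resize(c["img"][80:330,200:520,::-1],None,fx=2.4,fy=2.4))
E
```

```text
[368. 219.]
```

View pics/w3.png

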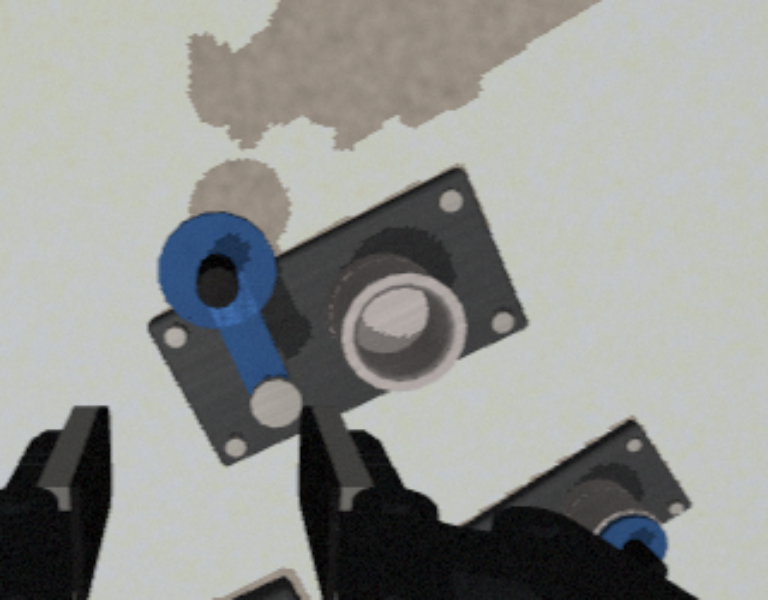

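Emit:
{"api": "move_arm", "payload": {
  "moves": [
    {"gripper": 55, "x": 0, "y": 0, "z": 0, "roll": 10},
    {"gripper": 55, "x": 0, "y": 0, "z": 0, "roll": 10},
    {"gripper": 55, "x": 0, "y": 0, "z": 0, "roll": 10},
    {"gripper": 55, "x": 0, "y": 0, "z": 0, "roll": 10},
    {"gripper": 55, "x": 0, "y": 0, "z": 0, "roll": 10}
  ]
}}

```text
time_s: 5.48
eef_pos: [0.5886, 0.0885, 0.3808]
eef_rot: [-0.001, 0.647, 0.763, -0.001]
wrist_force: [0.6, 0.9, -0.6]
opening: 0.549
```

Emit:
{"api": "move_arm", "payload": {
  "moves": [
    {"gripper": 55, "x": 0, "y": 0, "z": 0, "roll": 9.7},
    {"gripper": 55, "x": -6, "y": -1.5, "z": 0, "roll": 0},
    {"gripper": 55, "x": -6, "y": -1.5, "z": 0, "roll": 0},
    {"gripper": 55, "x": -6, "y": -1.5, "z": 0, "roll": 0},
    {"gripper": 55, "x": -6, "y": -1.5, "z": 0, "roll": 0}
  ]
}}

```text
time_s: 6.1
eef_pos: [0.5283, -0.1529, 0.3812]
eef_rot: [-0.001, 0.707, 0.707, -0.0]
wrist_force: [0.8, 0.0, 0.4]
opening: 0.551
```

Emit:
{"api": "move_arm", "payload": {
  "moves": [
    {"gripper": 55, "x": -5, "y": -1.5, "z": 3, "roll": 0},
    {"gripper": 55, "x": 0, "y": 0, "z": 5, "roll": 0},
    {"gripper": 55, "x": 0, "y": 0, "z": 0, "roll": 0}
  ]
}}

```text
time_s: 6.48
eef_pos: [0.5121, -0.2008, 0.2977]
eef_rot: [-0.006, 0.707, 0.707, -0.001]
wrist_force: [-0.2, 1.2, -0.1]
opening: 0.549
```

```bash
python3 - <<'E'
from h import *
import pickle
c2=pickle.load(open("c2.pkl","rb"));print("mouth",ray(c2,368.3,217.9,.057))
c=cam("wrist");pickle.dump(c,open("c3.pkl","wb"));save(c,"w4",1.4)
print(T_tool().round(3),ctrl.get_obs()["q"]); print(np.array(proj(c,(.501,-.22,.013)))*1.4)
E
```

```text
mouth [0.52962451 0.14790039 0.057     ]
[[-0.     1.    -0.005  0.514]
 [ 1.     0.     0.004 -0.201]
 [ 0.004 -0.005 -1.     0.301]
 [ 0.     0.     0.     1.   ]] [-5.88330120e-01  2.47855706e-01  1.75250695e+00  1.65505062e-04
  1.14771754e+00 -2.15954872e+00]
[364.53513408 281.52992317]
```

View pics/w4.png

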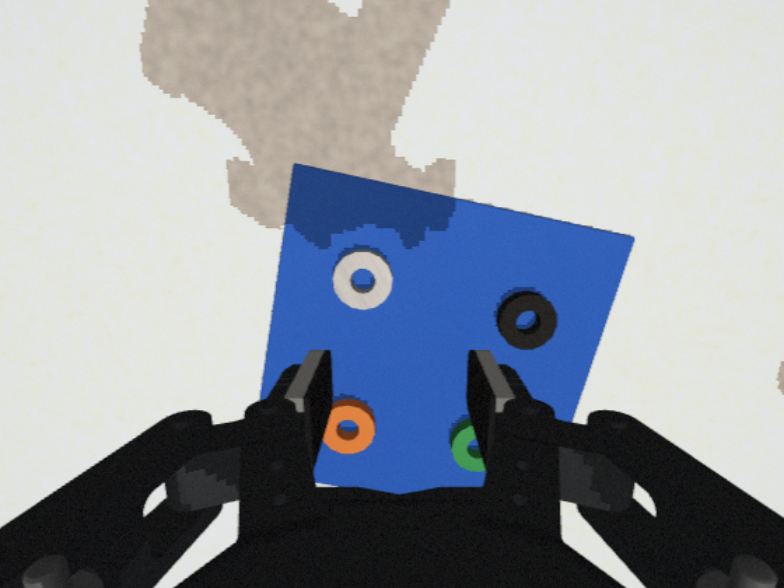

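```bash
python3 - <<'E'
from h import *
import pickle
c=pickle.load(open("c3.pkl","rb"));k=1/1.4
for n,u,v in[("steel",362.7,280),("orange",347,428),("black",526.5,320)]:print(n,ray(c,u*k,v*k,.013))
o=ctrl.get_obs();print(o["eef_pos"])
P=ray(c,362.7*k,280*k,.013);print(to_tool([P[0],P[1],.178]))
E
```

```text
steel [ 0.50006446 -0.22107442  0.013     ]
orange [ 0.59872282 -0.2334386   0.013     ]
black [ 0.52530647 -0.12142282  0.013     ]
[ 0.51351966 -0.20095412  0.30070276]
[-2.05729349 -1.28105672 12.26966965]
```

Emit:
{"api": "move_arm", "payload": {
  "moves": [
    {"gripper": 55, "x": -2, "y": -1.3, "z": 4, "roll": 0},
    {"gripper": 55, "x": 0, "y": 0, "z": 4, "roll": 0},
    {"gripper": 55, "x": 0, "y": 0, "z": 3, "roll": 0},
    {"gripper": 55, "x": 0, "y": 0, "z": 1.3, "roll": 0},
    {"gripper": 55, "x": 0, "y": 0, "z": 0, "roll": 0}
  ]
}}

```text
time_s: 7.15
eef_pos: [0.5024, -0.2214, 0.1808]
eef_rot: [0.0, 0.706, 0.708, 0.0]
wrist_force: [-0.2, 0.3, 0.4]
opening: 0.549
```

Emit:
{"api": "move_arm", "payload": {
  "moves": [
    {"gripper": 30, "x": 0, "y": 0, "z": 0, "roll": 0},
    {"gripper": 30, "x": 0, "y": 0, "z": 0, "roll": 0},
    {"gripper": 30, "x": 0, "y": 0, "z": 0, "roll": 0},
    {"gripper": 30, "x": 0, "y": 0, "z": 0, "roll": 0}
  ]
}}

```text
time_s: 7.65
eef_pos: [0.5027, -0.2221, 0.1824]
eef_rot: [0.002, 0.707, 0.707, 0.0]
wrist_force: [-1.1, 2.1, 5.7]
opening: 0.37
```

```bash
python3 - <<'E'
from h import *
import pickle
c=cam("wrist");pickle.dump(c,open("c4.pkl","wb"))
print(T_tool().round(4),ctrl.get_obs()["opening"])
s=cam("side");a=cv2.resize(c["img"][180:400,180:390],(420,440));u,v=[int(x) for x in proj(s,(.5,-.22,.02))]
b=cv2.resize(s["img"][max(0,v-50):v+45,u-45:u+45],(360,380))
b=np.vstack([b,np.zeros((60,360,3),np.uint8)])
cv2.imwrite("pics/w5.png",np.hstack([a,b])[:,:,::-1])
E
```

```text
[[-0.001   1.      0.0029  0.5027]
 [ 1.      0.001  -0.0017 -0.2221]
 [-0.0017  0.0029 -1.      0.1824]
 [ 0.      0.      0.      1.    ]] 0.3686663075177073
```

View pics/w5.png

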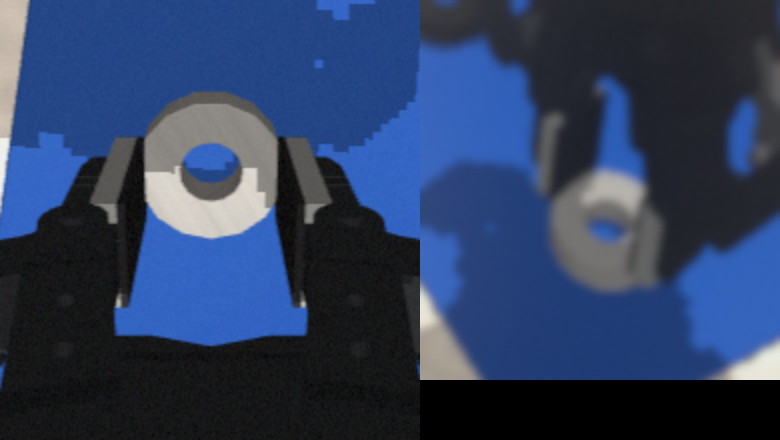

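The tips closed over the ring's top: the gap reads 31 mm against a 36 mm ring, the force is upward, and the pads hide the ring's sides. I'll reopen and go deeper.

Emit:
{"api": "move_arm", "payload": {
  "moves": [
    {"gripper": 55, "x": 0, "y": 0, "z": -0.5, "roll": 0},
    {"gripper": 55, "x": 0, "y": 0, "z": -0.5, "roll": 0},
    {"gripper": 55, "x": 0, "y": 0, "z": 0, "roll": 0},
    {"gripper": 55, "x": 0, "y": 0, "z": 0, "roll": 0}
  ]
}}

```text
time_s: 8.25
eef_pos: [0.5017, -0.2218, 0.1902]
eef_rot: [0.0, 0.707, 0.707, -0.0]
wrist_force: [0.0, 0.0, 0.4]
opening: 0.546
```

```bash
python3 - <<'E'
from h import *
import pickle
c=pickle.load(open("c4.pkl","rb"))
print("before",ray(c,180+211/2,180+165/2,.013))
c=cam("wrist");pickle.dump(c,open("c5.pkl","wb"))
print(T_tool().round(4),ctrl.get_obs()["opening"])
im=c["img"].astype(int);m=((im.max(2)-im.min(2)<45)&(im.min(2)>75)).astype(np.uint8)
u,v=map(int,proj(c,(.5,-.221,.013)));print(u,v)
n,l,st,ce=cv2.connectedComponentsWithStats(m)
for i in range(1,n):
    if st[i,4]>300 and abs(ce[i][0]-u)<60 and abs(ce[i][1]-v)<60:
        pts=cv2.findContours((l==i).astype(np.uint8),cv2.RETR_EXTERNAL,cv2.CHAIN_APPROX_NONE)[0][0]
        e=cv2.fitEllipse(pts);print(st[i],ce[i],e,ray(c,*e[0],.012))
cv2.imwrite("pics/w6.png",cv2.resize(c["img"][v-90:v+90,u-120:u+120,::-1],None,fx=3,fy=3))
E
```

```text
before [ 0.49885238 -0.22270034  0.013     ]
[[-9.000e-04  1.000e+00 -2.000e-04  5.017e-01]
 [ 1.000e+00  9.000e-04  1.000e-04 -2.218e-01]
 [ 1.000e-04 -2.000e-04 -1.000e+00  1.901e-01]
 [ 0.000e+00  0.000e+00  0.000e+00  1.000e+00]] 0.5523208557510499
287 260
[ 250  223   70   70 3405] [284.30778267 257.8164464 ] ((284.3455505371094, 257.69952392578125), (68.58727264404297, 69.04931640625), 0.8072647452354431) [ 0.49869814 -0.22271264  0.012     ]
```

Emit:
{"api": "move_arm", "payload": {
  "moves": [
    {"gripper": 55, "x": -0.1, "y": -0.25, "z": 0, "roll": 0},
    {"gripper": 55, "x": 0, "y": 0, "z": 0.7, "roll": 0},
    {"gripper": 55, "x": 0, "y": 0, "z": 0.7, "roll": 0},
    {"gripper": 55, "x": 0, "y": 0, "z": 0, "roll": 0}
  ]
}}

```text
time_s: 8.8
eef_pos: [0.4988, -0.2225, 0.1751]
eef_rot: [-0.001, 0.707, 0.707, -0.0]
wrist_force: [0.5, 0.7, -0.7]
opening: 0.55
```

Emit:
{"api": "move_arm", "payload": {
  "moves": [
    {"gripper": 30, "x": 0, "y": 0, "z": 0, "roll": 0},
    {"gripper": 30, "x": 0, "y": 0, "z": 0, "roll": 0},
    {"gripper": 30, "x": 0, "y": 0, "z": 0, "roll": 0},
    {"gripper": 30, "x": 0, "y": 0, "z": 0, "roll": 0}
  ]
}}

```text
time_s: 9.3
eef_pos: [0.4993, -0.2228, 0.1763]
eef_rot: [0.0, 0.707, 0.707, 0.0]
wrist_force: [0.2, -0.1, 0.5]
opening: 0.387
```

Emit:
{"api": "move_arm", "payload": {
  "moves": [
    {"gripper": 30, "x": 0, "y": 0, "z": -1, "roll": 0},
    {"gripper": 30, "x": 0, "y": 0, "z": -3, "roll": 0},
    {"gripper": 30, "x": 0, "y": 0, "z": -5, "roll": 0},
    {"gripper": 30, "x": 0, "y": 0, "z": -3, "roll": 0},
    {"gripper": 30, "x": 0, "y": 0, "z": 0, "roll": 0}
  ]
}}

```text
time_s: 9.93
eef_pos: [0.5002, -0.2234, 0.2997]
eef_rot: [0.003, 0.707, 0.707, 0.0]
wrist_force: [0.6, 0.2, -1.0]
opening: 0.389
```

```bash
python3 - <<'E'
from h import *
import pickle
c=cam("wrist");pickle.dump(c,open("c6.pkl","wb"))
o=ctrl.get_obs();print(o["eef_pos"],o["opening"],o["wrist_force"])
s=cam("side");a=cv2.resize(c["img"][180:400,180:390],(420,440));u,v=[int(x) for x in proj(s,(.5,-.22,.13))]
print(u,v);b=cv2.resize(s["img"][max(0,v-45):v+55,u-45:u+45],(360,400))
b=np.vstack([b,np.zeros((40,360,3),np.uint8)])
cv2.imwrite("pics/w7.png",np.hstack([a,b])[:,:,::-1])
E
```

```text
[ 0.49948559 -0.22294385  0.29759199] 0.38647654128162107 [-0.17382863 -0.0320093  -0.87415182]
349 306
```

View pics/w7.png

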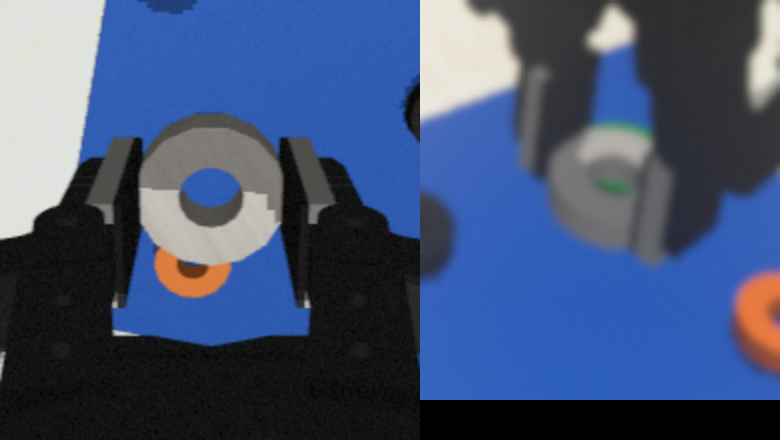

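```bash
python3 - <<'E'
from h import *
import pickle
c=pickle.load(open("c6.pkl","rb"))
T=T_tool()
def ringoff(c,T):
    im=c["img"][180:330,230:340].astype(int);m=((im.max(2)-im.min(2)<40)&(im.min(2)>60)).astype(np.uint8)
    return m
# full-res: ring top outline from crop view: top-face left 138,right 283, front bottom 265, hole centre (211,194) in 2x crop at (180,180)
P=ray(c,180+211/2,180+194.5/2,T[2,3]-.163);print("ring world",P,"in tool mm",T[:3,:3].T@(P-T[:3,3])*1000)
print("move to mouth",to_tool([.5297,.1482,T[2,3]]))
E
```

```text
ring world [ 0.50314451 -0.22436162  0.13310398] in tool mm [ -1.73555546   4.1337563  163.00001186]
move to mouth [ 3.70795463e+01  3.10139385e+00 -1.67083400e-03]
```

```bash
python3 - <<'E'
from h import *
import pickle
from scipy.optimize import least_squares
T=T_tool(); c=pickle.load(open("c6.pkl","rb")); im=c["img"]
hsv=cv2.cvtColor(im,cv2.COLOR_RGB2HSV)
# hole of ring top: blue/dark region; print row profile through column 285 and row profile across
for v in range(226,318,2): print(v,im[v,285].tolist(),end=' ')
print()
for v in (270,275,280):
  print(v,[(u,int(im[v,u].max())) for u in range(242,330,2)])
for z in (.163,.166,.169,.172):
  f=[]
  for a in (0,90,180,270):
    for r in (.018,.0075):
      P=T@np.array([r*np.cos(np.deg2rad(a)),r*np.sin(np.deg2rad(a)),z,1]);f.append(np.round(proj(c,P[:3]),1).tolist())
  print(z,f)
E
```

```text
226 [46, 92, 179] 228 [46, 92, 179] 230 [47, 91, 179] 232 [47, 91, 177] 234 [46, 92, 179] 236 [37, 72, 135] 238 [80, 78, 74] 240 [81, 79, 78] 242 [80, 75, 75] 244 [136, 132, 126] 246 [129, 125, 119] 248 [126, 123, 118] 250 [126, 122, 117] 252 [123, 120, 116] 254 [125, 121, 116] 256 [127, 124, 121] 258 [130, 124, 120] 260 [130, 129, 122] 262 [126, 122, 118] 264 [61, 95, 158] 266 [51, 93, 177] 268 [48, 92, 178] 270 [50, 95, 179] 272 [46, 89, 176] 274 [46, 91, 177] 276 [46, 90, 177] 278 [50, 95, 180] 280 [48, 93, 178] 282 [48, 89, 178] 284 [84, 82, 80] 286 [79, 78, 76] 288 [80, 79, 75] 290 [77, 74, 73] 292 [81, 78, 78] 294 [194, 190, 183] 296 [194, 189, 182] 298 [188, 183, 177] 300 [184, 180, 174] 302 [183, 179, 173] 304 [187, 182, 176] 306 [186, 183, 175] 308 [189, 183, 176] 310 [189, 184, 176] 312 [185, 181, 173] 314 [219, 128, 64] 316 [219, 125, 62] 
270 [(242, 16), (244, 16), (246, 21), (248, 9), (250, 117), (252, 129), (254, 126), (256, 127), (258, 125), (260, 125), (262, 123), (264, 121), (266, 124), (268, 126), (270, 126), (272, 157), (274, 177), (276, 176), (278, 174), (280, 177
[... 1163 characters left out ...]
02, 191), (304, 195), (306, 201), (308, 201), (310, 198), (312, 198), (314, 120), (316, 126), (318, 125), (320, 101), (322, 9), (324, 13), (326, 12), (328, 22)]
0.163 [[327.1, 269.4], [304.9, 269.4], [289.0, 303.0], [289.1, 283.6], [251.3, 269.3], [273.4, 269.3], [289.3, 233.5], [289.2, 254.7]]
0.166 [[326.3, 266.7], [304.6, 266.6], [289.0, 299.7], [289.0, 280.7], [252.0, 266.5], [273.6, 266.6], [289.2, 231.4], [289.2, 252.2]]
0.169 [[325.5, 264.1], [304.2, 264.0], [288.9, 296.6], [289.0, 277.8], [252.6, 263.9], [273.9, 264.0], [289.2, 229.3], [289.1, 249.8]]
0.172 [[324.8, 261.5], [303.9, 261.5], [288.9, 293.5], [288.9, 275.1], [253.2, 261.4], [274.1, 261.4], [289.1, 227.4], [289.1, 247.5]]
```

Emit:
{"api": "move_arm", "payload": {
  "moves": [
    {"gripper": 30, "x": 3, "y": 0.7, "z": 0, "roll": 0},
    {"gripper": 30, "x": 5, "y": 1.3, "z": 0, "roll": 0},
    {"gripper": 30, "x": 6, "y": 1.4, "z": 0, "roll": 0},
    {"gripper": 30, "x": 6, "y": 1.4, "z": 0, "roll": 0},
    {"gripper": 30, "x": 6, "y": 1.4, "z": 0, "roll": 0}
  ]
}}

```text
time_s: 10.65
eef_pos: [0.5605, 0.0392, 0.2942]
eef_rot: [-0.001, 0.707, 0.707, -0.001]
wrist_force: [0.7, 0.0, -1.3]
opening: 0.392
```

Emit:
{"api": "move_arm", "payload": {
  "moves": [
    {"gripper": 30, "x": 5, "y": 1.4, "z": 0, "roll": 0},
    {"gripper": 30, "x": 4, "y": 1, "z": 0, "roll": 0},
    {"gripper": 30, "x": 2.1, "y": 0.4, "z": 1, "roll": 0},
    {"gripper": 30, "x": 0, "y": 0, "z": 1, "roll": 0},
    {"gripper": 30, "x": 0, "y": 0, "z": 0, "roll": 0}
  ]
}}

```text
time_s: 11.28
eef_pos: [0.588, 0.1471, 0.2737]
eef_rot: [-0.001, 0.707, 0.707, -0.002]
wrist_force: [0.4, -0.3, 0.3]
opening: 0.388
```

```bash
python3 - <<'E'
from h import *
import pickle
c=cam("wrist");pickle.dump(c,open("c7.pkl","wb"))
print(T_tool().round(4),ctrl.get_obs()["opening"])
print(proj(c,(.5297,.148,.057)))
cv2.imwrite("pics/w8.png",cv2.resize(c["img"][100:330,150:420,::-1],None,fx=2.6,fy=2.6))
E
```

```text
[[ 5.000e-04  1.000e+00 -2.800e-03  5.884e-01]
 [ 1.000e+00 -5.000e-04 -6.000e-04  1.469e-01]
 [-6.000e-04 -2.800e-03 -1.000e+00  2.748e-01]
 [ 0.000e+00  0.000e+00  0.000e+00  1.000e+00]] 0.39034177490361227
(np.float64(287.7317982234756), np.float64(145.30501487666913))
```

View pics/w8.png

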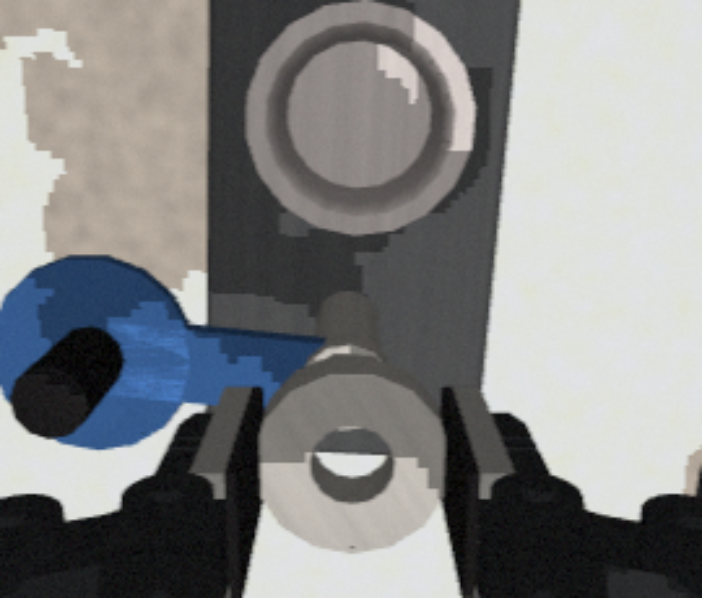

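```bash
python3 - <<'E'
from h import *
import pickle
c=pickle.load(open("c7.pkl","rb"));T=T_tool()
m=ray(c,288.8,145.4,.057)
for z in(.161,.163,.165):
  r=ray(c,285.6,277.9,T[2,3]-z);print(z,m,r,"ring in tool",T[:3,:3].T@(r-T[:3,3]),"shift cm",T[:3,:3].T@(m-r)*100)
s=pickle.load(open("s2.pkl","rb"));d=ctrl.camera  # scene check of the mouth
print(np.array(proj(s,(.53,.148,.057))));u,v=map(int,proj(s,(.53,.148,.057)))
g=cv2.cvtColor(s["img"],cv2.COLOR_RGB2GRAY)[v-25:v+25,u-35:u+35]
cv2.imwrite("pics/w9.png",cv2.resize(s["img"][v-25:v+25,u-35:u+35,::-1],None,fx=10,fy=10,interpolation=cv2.INTER_CUBIC))
E
```

```text
0.161 [0.52975424 0.14862526 0.057     ] [0.58621894 0.14674058 0.1137548 ] ring in tool [-7.33683816e-05 -1.74367583e-03  1.61005665e-01] shift cm [ 0.18866898 -5.63044687  5.69136952]
0.163 [0.52975424 0.14862526 0.057     ] [0.58721967 0.14674309 0.1117548 ] ring in tool [-6.91480177e-05 -7.37283746e-04  1.63002815e-01] shift cm [ 0.18824695 -5.73108608  5.49165447]
0.165 [0.52975424 0.14862526 0.057     ] [0.58822039 0.14674561 0.1097548 ] ring in tool [-6.49276538e-05  2.69108334e-04  1.64999966e-01] shift cm [ 0.18782491 -5.83172529  5.29193942]
[300.81659715 172.60320344]
```

View pics/w9.png

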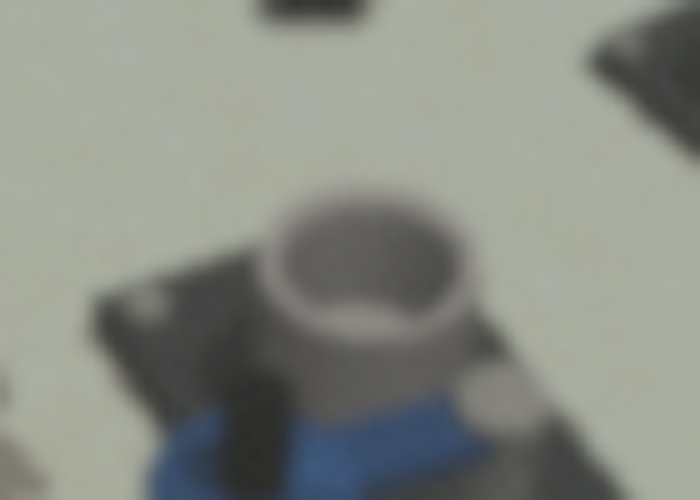

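Emit:
{"api": "move_arm", "payload": {
  "moves": [
    {"gripper": 30, "x": 0.2, "y": -3.0, "z": 0, "roll": 0},
    {"gripper": 30, "x": 0, "y": -2.8, "z": 0, "roll": 0},
    {"gripper": 30, "x": 0, "y": 0, "z": 2, "roll": 0},
    {"gripper": 30, "x": 0, "y": 0, "z": 1.5, "roll": 0},
    {"gripper": 30, "x": 0, "y": 0, "z": 0, "roll": 0}
  ]
}}

```text
time_s: 11.95
eef_pos: [0.5306, 0.1494, 0.24]
eef_rot: [-0.001, 0.707, 0.707, -0.001]
wrist_force: [-0.4, 0.8, -1.2]
opening: 0.391
```

Emit:
{"api": "move_arm", "payload": {
  "moves": [
    {"gripper": 30, "x": 0, "y": 0, "z": 0, "roll": 0}
  ]
}}

```text
time_s: 12.08
eef_pos: [0.5315, 0.1499, 0.2415]
eef_rot: [0.0, 0.707, 0.707, 0.0]
wrist_force: [-0.6, -0.0, -0.8]
opening: 0.394
```

Emit:
{"api": "move_arm", "payload": {
  "moves": [
    {"gripper": 30, "x": -0.1, "y": -0.15, "z": 0.5, "roll": 0},
    {"gripper": 30, "x": 0, "y": 0, "z": 0.5, "roll": 0},
    {"gripper": 30, "x": 0, "y": 0, "z": 0.3, "roll": 0},
    {"gripper": 30, "x": 0, "y": 0, "z": 0, "roll": 0},
    {"gripper": 30, "x": 0, "y": 0, "z": 0, "roll": 0}
  ]
}}

```text
time_s: 12.7
eef_pos: [0.5299, 0.1494, 0.2295]
eef_rot: [0.001, 0.707, 0.708, 0.0]
wrist_force: [-3.7, -0.6, 10.3]
opening: 0.389
```

Emit:
{"api": "move_arm", "payload": {
  "moves": [
    {"gripper": 30, "x": 0, "y": -0.1, "z": 0, "roll": 0},
    {"gripper": 30, "x": 0, "y": 0, "z": 0, "roll": 0}
  ]
}}

```text
time_s: 12.95
eef_pos: [0.5295, 0.1493, 0.2296]
eef_rot: [0.001, 0.707, 0.707, 0.001]
wrist_force: [0.4, 0.2, 5.9]
opening: 0.387
```

Emit:
{"api": "move_arm", "payload": {
  "moves": [
    {"gripper": 30, "x": 0, "y": -0.1, "z": 0, "roll": 0},
    {"gripper": 30, "x": 0, "y": 0, "z": 0, "roll": 0}
  ]
}}

```text
time_s: 13.2
eef_pos: [0.5287, 0.1493, 0.2296]
eef_rot: [0.001, 0.707, 0.707, 0.002]
wrist_force: [1.8, -0.2, 5.1]
opening: 0.391
```

Emit:
{"api": "move_arm", "payload": {
  "moves": [
    {"gripper": 30, "x": 0, "y": 0.05, "z": -0.1, "roll": 0},
    {"gripper": 46, "x": 0, "y": 0, "z": 0, "roll": 0},
    {"gripper": 50, "x": 0, "y": 0, "z": 0, "roll": 0},
    {"gripper": 55, "x": 0, "y": 0, "z": 0, "roll": 0},
    {"gripper": 55, "x": 0, "y": 0, "z": 0, "roll": 0}
  ]
}}

```text
time_s: 13.82
eef_pos: [0.5278, 0.1492, 0.229]
eef_rot: [-0.0, 0.707, 0.707, -0.0]
wrist_force: [-0.4, 0.4, 0.3]
opening: 0.551
```

Emit:
{"api": "move_arm", "payload": {
  "moves": [
    {"gripper": 55, "x": 0, "y": 0, "z": -3, "roll": 0},
    {"gripper": 55, "x": 0, "y": 0, "z": -3, "roll": 0},
    {"gripper": 55, "x": 0, "y": 5, "z": 0, "roll": 0},
    {"gripper": 55, "x": 0, "y": 2, "z": 0, "roll": 0},
    {"gripper": 55, "x": 0, "y": 0, "z": 0, "roll": 0}
  ]
}}

```text
time_s: 14.45
eef_pos: [0.5988, 0.1491, 0.2891]
eef_rot: [0.0, 0.707, 0.707, 0.0]
wrist_force: [-0.1, -0.4, 0.2]
opening: 0.55
```

```bash
python3 - <<'E'
from h import *
import pickle
c=cam("wrist");pickle.dump(c,open("c8.pkl","wb"))
o=ctrl.get_obs();print(o["eef_pos"],o["eef_rot"])
for z in(.057,.035): print(z,proj(c,(.5297,.1485,z)))
u,v=map(int,proj(c,(.5297,.1485,.057)))
im=c["img"]
print([im[r,u].tolist() for r in range(v-48,v+50,3)])
cv2.imwrite("pics/w10.png",cv2.resize(im[max(v-70,0):v+70,u-90:u+90,::-1],None,fx=4,fy=4))
E
```

```text
[0.59775191 0.14922866 0.28866286] [-4.14097227e-04  7.06858278e-01  7.07354959e-01 -4.06563044e-04]
0.057 (np.float64(285.0820561256996), np.float64(124.51639961095047))
0.035 (np.float64(285.08031891911605), np.float64(124.93360669976137))
[[52, 50, 52], [47, 50, 51], [136, 129, 128], [139, 132, 133], [135, 132, 131], [83, 78, 76], [66, 64, 62], [66, 61, 61], [134, 132, 125], [130, 127, 124], [128, 123, 118], [128, 125, 121], [128, 125, 120], [80, 77, 77], [138, 133, 130], [139, 133, 131], [138, 133, 131], [140, 135, 132], [134, 129, 129], [140, 136, 132], [139, 133, 130], [123, 121, 117], [122, 119, 115], [122, 119, 117], [124, 122, 116], [122, 119, 115], [87, 83, 82], [96, 92, 91], [127, 122, 119], [136, 131, 129], [135, 128, 126], [49, 49, 47], [75, 75, 76]]
```

Emit:
{"api": "move_arm", "payload": {
  "moves": [
    {"gripper": 55, "x": -5.9, "y": 0.8, "z": 0, "roll": 0},
    {"gripper": 55, "x": -5.9, "y": 0.8, "z": 0, "roll": 0},
    {"gripper": 55, "x": -5.9, "y": 0.8, "z": 0, "roll": 0},
    {"gripper": 55, "x": -5.9, "y": 0.8, "z": 0, "roll": 0},
    {"gripper": 55, "x": -5.9, "y": 0.8, "z": 0, "roll": 0}
  ]
}}

```text
time_s: 15.12
eef_pos: [0.6372, -0.1469, 0.2889]
eef_rot: [-0.001, 0.707, 0.708, -0.0]
wrist_force: [-0.1, -0.7, -0.4]
opening: 0.546
```

Emit:
{"api": "move_arm", "payload": {
  "moves": [
    {"gripper": 55, "x": 0, "y": 0, "z": 0, "roll": 0},
    {"gripper": 55, "x": 0, "y": 0, "z": 0, "roll": 0}
  ]
}}

```text
time_s: 15.38
eef_pos: [0.6373, -0.1451, 0.2886]
eef_rot: [-0.001, 0.707, 0.707, -0.0]
wrist_force: [-0.4, 1.2, 0.3]
opening: 0.552
```

```bash
cat >> h.py <<'E'
def ring(c,col):
    hsv=cv2.cvtColor(c["img"],cv2.COLOR_RGB2HSV); lo,hi={"green":(45,85),"orange":(5,20)}[col]
    m=cv2.inRange(hsv,(lo,110,90),(hi,255,255))   # lit top face
    n,l,st,ce=cv2.connectedComponentsWithStats(m)
    i=1+np.argmax(st[1:,4]); pts=cv2.findContours((l==i).astype(np.uint8),cv2.RETR_EXTERNAL,cv2.CHAIN_APPROX_NONE)[0][0]
    e=cv2.fitEllipse(cv2.convexHull(pts)); return e,st[i],ray(c,*e[0],.013)
E
python3 - <<'E'
from h import *
c=cam("wrist");o=ctrl.get_obs();print(o["eef_pos"],o["eef_rot"])
e,st,P=ring(c,"green");print(e,st,P,to_tool([P[0],P[1],.19]))
u,v=map(int,e[0]);print([c["img"][r,u].tolist() for r in range(v-36,v+36,3)])
E
```

```text
[ 0.63749081 -0.14438262  0.28874049] [-8.49048571e-04  7.06561016e-01  7.07651606e-01 -1.20465005e-04]
((282.399169921875, 184.9993438720703), (43.55990219116211, 44.18064880371094), 122.285400390625) [ 261  163   44   44 1251] [ 0.61342085 -0.1474531   0.013     ] [-0.31352059 -2.39393334  9.87702014]
[[37, 68, 131], [39, 71, 132], [32, 65, 127], [32, 66, 128], [37, 69, 129], [38, 86, 48], [49, 110, 60], [43, 106, 55], [81, 170, 97], [78, 169, 96], [53, 103, 193], [58, 105, 197], [60, 107, 198], [58, 107, 197], [33, 65, 128], [32, 69, 37], [77, 168, 95], [78, 169, 95], [79, 170, 95], [79, 169, 96], [59, 107, 198], [58, 107, 198], [58, 108, 198], [57, 106, 197]]
```

Emit:
{"api": "move_arm", "payload": {
  "moves": [
    {"gripper": 55, "x": -0.3, "y": -2.4, "z": 3, "roll": 0},
    {"gripper": 55, "x": 0, "y": 0, "z": 4, "roll": 0},
    {"gripper": 55, "x": 0, "y": 0, "z": 2.5, "roll": 0},
    {"gripper": 55, "x": 0, "y": 0, "z": 1, "roll": 0},
    {"gripper": 55, "x": 0, "y": 0, "z": 0.8, "roll": 0}
  ]
}}

```text
time_s: 16.05
eef_pos: [0.6145, -0.1477, 0.1764]
eef_rot: [0.0, 0.706, 0.708, 0.0]
wrist_force: [0.4, 0.6, 0.5]
opening: 0.548
```

Emit:
{"api": "move_arm", "payload": {
  "moves": [
    {"gripper": 55, "x": 0, "y": 0, "z": 0, "roll": 0}
  ]
}}

```text
time_s: 16.18
eef_pos: [0.6144, -0.1482, 0.1765]
eef_rot: [0.0, 0.707, 0.708, 0.0]
wrist_force: [0.2, -0.1, 0.7]
opening: 0.551
```

Emit:
{"api": "move_arm", "payload": {
  "moves": [
    {"gripper": 30, "x": 0, "y": -0.05, "z": 0, "roll": 0},
    {"gripper": 30, "x": 0, "y": 0, "z": 0, "roll": 0},
    {"gripper": 30, "x": 0, "y": 0, "z": 0, "roll": 0},
    {"gripper": 30, "x": 0, "y": 0, "z": 0, "roll": 0}
  ]
}}

```text
time_s: 16.68
eef_pos: [0.6144, -0.149, 0.1776]
eef_rot: [0.001, 0.707, 0.707, 0.0]
wrist_force: [-1.1, 0.5, 6.7]
opening: 0.385
```

Emit:
{"api": "move_arm", "payload": {
  "moves": [
    {"gripper": 30, "x": 0, "y": 0, "z": -2, "roll": 0},
    {"gripper": 30, "x": 0, "y": 0, "z": -4, "roll": 0},
    {"gripper": 30, "x": 0, "y": 0, "z": -4, "roll": 0},
    {"gripper": 30, "x": 3, "y": 0, "z": -1.2, "roll": 0},
    {"gripper": 30, "x": 5, "y": -1, "z": 0, "roll": 0}
  ]
}}

```text
time_s: 17.3
eef_pos: [0.6046, -0.0695, 0.2917]
eef_rot: [0.003, 0.708, 0.706, 0.001]
wrist_force: [-0.2, 0.4, -0.2]
opening: 0.384
```

Emit:
{"api": "move_arm", "payload": {
  "moves": [
    {"gripper": 30, "x": 5.5, "y": -1.8, "z": 0, "roll": 0},
    {"gripper": 30, "x": 5.5, "y": -1.8, "z": 0, "roll": 0},
    {"gripper": 30, "x": 5.5, "y": -1.8, "z": 0, "roll": 0},
    {"gripper": 30, "x": 4, "y": -1.8, "z": 0, "roll": 0},
    {"gripper": 30, "x": 1.2, "y": -0.2, "z": 0, "roll": 0}
  ]
}}

```text
time_s: 17.92
eef_pos: [0.5282, 0.1504, 0.2892]
eef_rot: [0.0, 0.706, 0.708, 0.0]
wrist_force: [0.7, -0.4, -0.1]
opening: 0.386
```

Emit:
{"api": "move_arm", "payload": {
  "moves": [
    {"gripper": 30, "x": 0, "y": 0, "z": 2, "roll": 0},
    {"gripper": 30, "x": 0, "y": 0, "z": 0, "roll": 0},
    {"gripper": 30, "x": 0, "y": 0, "z": 0, "roll": 0}
  ]
}}

```text
time_s: 18.3
eef_pos: [0.53, 0.1475, 0.2689]
eef_rot: [0.0, 0.707, 0.707, 0.0]
wrist_force: [0.8, 0.2, -0.8]
opening: 0.386
```

```bash
python3 - <<'E'
from h import *
c=cam("wrist");o=ctrl.get_obs();T=T_tool();print(o["eef_pos"],o["eef_rot"])
e,st,_=ring(c,"green");print(e,st)
for z in(.161,.163,.165):
    P=ray(c,*e[0],T[2,3]-z);print(z,(T[:3,:3].T@(P-T[:3,3])*1000).round(1),P)
cv2.imwrite("pics/w11.png",cv2.resize(c["img"][160:330,180:390,::-1],None,fx=3,fy=3))
E
```

```text
[0.53011328 0.14756715 0.26906218] [4.26167249e-04 7.07185840e-01 7.07027470e-01 4.02802826e-04]
((284.08294677734375, 276.68255615234375), (60.970176696777344, 71.4833984375), 99.12691497802734) [ 250  253   70   55 1694]
0.161 [ -1.   -1.3 161. ] [0.52895772 0.14653497 0.10806218]
0.163 [ -1.   -0.3 163. ] [0.52996219 0.14652787 0.10606218]
0.165 [ -1.    0.7 165. ] [0.53096667 0.14652076 0.10406218]
```

View pics/w11.png

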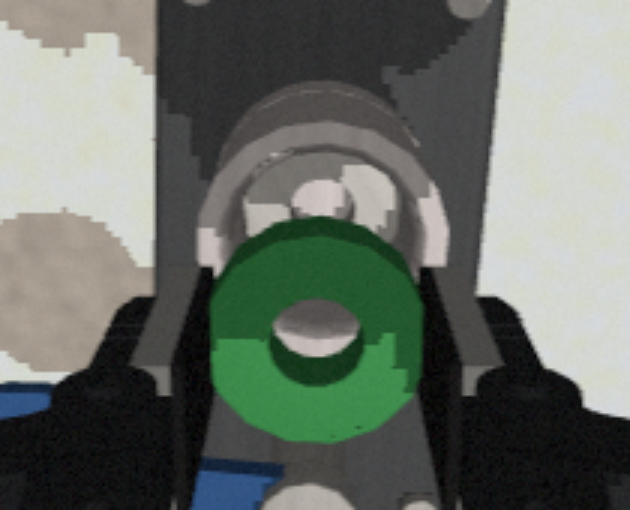

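Emit:
{"api": "move_arm", "payload": {
  "moves": [
    {"gripper": 30, "x": 0.12, "y": 0, "z": 2, "roll": 0},
    {"gripper": 30, "x": 0, "y": 0, "z": 1.2, "roll": 0},
    {"gripper": 30, "x": 0, "y": 0, "z": 0.6, "roll": 0},
    {"gripper": 30, "x": 0, "y": 0, "z": 0, "roll": 0},
    {"gripper": 30, "x": 0, "y": 0, "z": 0, "roll": 0}
  ]
}}

```text
time_s: 18.98
eef_pos: [0.5296, 0.1494, 0.2305]
eef_rot: [0.0, 0.707, 0.707, 0.0]
wrist_force: [-0.7, -0.2, 0.2]
opening: 0.382
```

Emit:
{"api": "move_arm", "payload": {
  "moves": [
    {"gripper": 30, "x": 0, "y": 0, "z": 0.1, "roll": 0},
    {"gripper": 30, "x": 0, "y": 0, "z": 0, "roll": 0}
  ]
}}

```text
time_s: 19.23
eef_pos: [0.5297, 0.1495, 0.2297]
eef_rot: [0.0, 0.707, 0.707, 0.0]
wrist_force: [-0.4, 0.2, 3.2]
opening: 0.393
```

Emit:
{"api": "move_arm", "payload": {
  "moves": [
    {"gripper": 30, "x": 0, "y": 0, "z": -0.05, "roll": 0},
    {"gripper": 46, "x": 0, "y": 0, "z": 0, "roll": 0},
    {"gripper": 50, "x": 0, "y": 0, "z": 0, "roll": 0},
    {"gripper": 55, "x": 0, "y": 0, "z": 0, "roll": 0},
    {"gripper": 55, "x": 0, "y": 0, "z": 0, "roll": 0}
  ]
}}

```text
time_s: 19.85
eef_pos: [0.5294, 0.1494, 0.2296]
eef_rot: [-0.0, 0.707, 0.707, -0.0]
wrist_force: [-0.3, 0.7, -0.6]
opening: 0.55
```

Emit:
{"api": "move_arm", "payload": {
  "moves": [
    {"gripper": 55, "x": 0, "y": 0, "z": -3, "roll": 0},
    {"gripper": 55, "x": 0, "y": 0, "z": -3, "roll": 0},
    {"gripper": 55, "x": 0, "y": 5, "z": 0, "roll": 0},
    {"gripper": 55, "x": 0, "y": 2, "z": 0, "roll": 0},
    {"gripper": 55, "x": 0, "y": 0, "z": 0, "roll": 0}
  ]
}}

```text
time_s: 20.48
eef_pos: [0.6003, 0.1493, 0.2896]
eef_rot: [0.0, 0.707, 0.707, 0.0]
wrist_force: [-1.0, 0.2, -0.6]
opening: 0.548
```

```bash
cat >> h.py <<'E'
def top(c,col,z):
    "outer + hole ellipse of a ring in the bore vs model at top-face height z"
    hsv=cv2.cvtColor(c["img"],cv2.COLOR_RGB2HSV); lo,hi={"green":(45,85),"orange":(3,22)}[col]
    m=cv2.inRange(hsv,(lo,90,40),(hi,255,255)); u,v=map(int,proj(c,(.5297,.1488,z)))
    w=np.zeros_like(m);w[v-45:v+45,u-45:u+45]=m[v-45:v+45,u-45:u+45]
    cs,h=cv2.findContours(w,cv2.RETR_CCOMP,cv2.CHAIN_APPROX_NONE)
    for q,hh in zip(cs,h[0]):
        if len(q)>25:
            e=cv2.fitEllipse(q); print("hole" if hh[3]>=0 else "outer",np.round(e[0],1),np.round(e[1],1),ray(c,*e[0],z).round(4))
    a=np.linspace(0,2*np.pi,40)
    for r in(.018,.0075): 
        e=cv2.fitEllipse(np.array([proj(c,(.5297+r*np.cos(t),.1488+r*np.sin(t),z)) for t in a],np.float32));print("model",r,np.round(e[0],1),np.round(e[1],1))
E
python3 - <<'E'
from h import *
c=cam("wrist");o=ctrl.get_obs();print(o["eef_pos"])
top(c,"green",.045)
E
```

```text
[0.59925716 0.14939988 0.2891918 ]
outer [284.3 122.7] [52.8 54.9] [0.53   0.1482 0.045 ]
hole [284.4 123.5] [23.1 23.4] [0.5305 0.1483 0.045 ]
model 0.018 [285.2 121.7] [54.6 56.8]
model 0.0075 [285.2 122.2] [22.7 23.7]
```

Emit:
{"api": "move_arm", "payload": {
  "moves": [
    {"gripper": 55, "x": -4.2, "y": 0.4, "z": 0, "roll": 0},
    {"gripper": 55, "x": -6, "y": 0.5, "z": 0, "roll": 0},
    {"gripper": 55, "x": -6, "y": 0.5, "z": 0, "roll": 0},
    {"gripper": 55, "x": -6, "y": 0.5, "z": 0, "roll": 0},
    {"gripper": 55, "x": -6, "y": 0.5, "z": 0, "roll": 0}
  ]
}}

```text
time_s: 21.15
eef_pos: [0.6226, -0.1337, 0.2895]
eef_rot: [-0.001, 0.707, 0.708, -0.0]
wrist_force: [1.5, -0.3, -0.9]
opening: 0.555
```

Emit:
{"api": "move_arm", "payload": {
  "moves": [
    {"gripper": 55, "x": -6, "y": 0, "z": 0, "roll": 0},
    {"gripper": 55, "x": -4, "y": 0, "z": 0, "roll": 0},
    {"gripper": 55, "x": 0, "y": 0, "z": 0, "roll": 0},
    {"gripper": 55, "x": 0, "y": 0, "z": 0, "roll": 0}
  ]
}}

```text
time_s: 21.65
eef_pos: [0.6231, -0.2316, 0.2892]
eef_rot: [-0.001, 0.707, 0.707, 0.0]
wrist_force: [-0.7, 0.6, -0.6]
opening: 0.549
```

```bash
python3 - <<'E'
from h import *
c=cam("wrist");o=ctrl.get_obs();print(o["eef_pos"],o["eef_rot"])
e,st,P=ring(c,"orange");print(e,st,P,to_tool([P[0],P[1],.1765]))
u,v=map(int,e[0]);print([c["img"][r,u].tolist() for r in range(v-36,v+36,3)])
E
```

```text
[ 0.62336237 -0.23103301  0.28934029] [-7.38529970e-04  7.06458163e-01  7.07754420e-01  3.54603586e-06]
((282.7509765625, 184.649658203125), (43.591636657714844, 44.52539825439453), 3.4316112995147705) [ 261  162   44   45 1295] [ 0.59913967 -0.23359548  0.013     ] [-0.26365983 -2.41101592 11.28626769]
[[34, 66, 129], [37, 71, 133], [35, 69, 133], [31, 65, 130], [40, 69, 133], [145, 78, 39], [183, 96, 48], [181, 94, 49], [232, 148, 76], [232, 150, 77], [56, 104, 197], [55, 103, 195], [53, 103, 196], [56, 104, 196], [30, 65, 129], [114, 57, 26], [232, 147, 76], [232, 147, 75], [233, 151, 78], [232, 150, 76], [56, 104, 197], [55, 104, 197], [57, 105, 198], [54, 104, 196]]
```

Emit:
{"api": "move_arm", "payload": {
  "moves": [
    {"gripper": 55, "x": -0.25, "y": -2.4, "z": 3, "roll": 0},
    {"gripper": 55, "x": 0, "y": 0, "z": 4, "roll": 0},
    {"gripper": 55, "x": 0, "y": 0, "z": 2.5, "roll": 0},
    {"gripper": 55, "x": 0, "y": 0, "z": 1, "roll": 0},
    {"gripper": 55, "x": 0, "y": 0, "z": 0.8, "roll": 0}
  ]
}}

```text
time_s: 22.32
eef_pos: [0.6002, -0.2341, 0.177]
eef_rot: [0.0, 0.706, 0.708, 0.0]
wrist_force: [1.2, 0.1, 0.5]
opening: 0.545
```

Emit:
{"api": "move_arm", "payload": {
  "moves": [
    {"gripper": 55, "x": 0, "y": 0, "z": 0, "roll": 0},
    {"gripper": 30, "x": 0, "y": 0, "z": 0, "roll": 0},
    {"gripper": 30, "x": 0, "y": 0, "z": 0, "roll": 0},
    {"gripper": 30, "x": 0, "y": 0, "z": 0, "roll": 0},
    {"gripper": 30, "x": 0, "y": 0, "z": 0, "roll": 0}
  ]
}}

```text
time_s: 22.95
eef_pos: [0.6004, -0.2354, 0.1782]
eef_rot: [0.001, 0.707, 0.707, 0.0]
wrist_force: [-0.1, 0.4, 5.7]
opening: 0.385
```

Emit:
{"api": "move_arm", "payload": {
  "moves": [
    {"gripper": 30, "x": 0, "y": 0, "z": -2, "roll": 0},
    {"gripper": 30, "x": 0, "y": 0, "z": -4, "roll": 0},
    {"gripper": 30, "x": 0, "y": 0, "z": -4, "roll": 0},
    {"gripper": 30, "x": 3.4, "y": 0, "z": -1.2, "roll": 0},
    {"gripper": 30, "x": 5, "y": -1, "z": 0, "roll": 0}
  ]
}}

```text
time_s: 23.58
eef_pos: [0.5905, -0.1516, 0.2921]
eef_rot: [0.003, 0.708, 0.707, 0.001]
wrist_force: [0.2, 1.1, 0.5]
opening: 0.383
```

Emit:
{"api": "move_arm", "payload": {
  "moves": [
    {"gripper": 30, "x": 6, "y": -1, "z": 0, "roll": 0},
    {"gripper": 30, "x": 6, "y": -1, "z": 0, "roll": 0},
    {"gripper": 30, "x": 6, "y": -1, "z": 0, "roll": 0},
    {"gripper": 30, "x": 6, "y": -1, "z": 0, "roll": 0},
    {"gripper": 30, "x": 4, "y": -1, "z": 0, "roll": 0}
  ]
}}

```text
time_s: 24.2
eef_pos: [0.5387, 0.1314, 0.29]
eef_rot: [0.0, 0.706, 0.708, 0.001]
wrist_force: [-0.1, -0.9, -1.2]
opening: 0.382
```

Emit:
{"api": "move_arm", "payload": {
  "moves": [
    {"gripper": 30, "x": 2, "y": -1, "z": 0, "roll": 0},
    {"gripper": 30, "x": 0, "y": 0, "z": 2, "roll": 0},
    {"gripper": 30, "x": 0, "y": 0, "z": 0, "roll": 0},
    {"gripper": 30, "x": 0, "y": 0, "z": 0, "roll": 0}
  ]
}}

```text
time_s: 24.7
eef_pos: [0.5298, 0.1486, 0.2697]
eef_rot: [0.0, 0.707, 0.707, 0.0]
wrist_force: [0.7, -0.5, -0.6]
opening: 0.383
```

```bash
python3 - <<'E'
from h import *
c=cam("wrist");o=ctrl.get_obs();T=T_tool();print(o["eef_pos"],o["eef_rot"],o["opening"])
e,st,_=ring(c,"orange");print(e,st)
for z in(.161,.163,.165):
    P=ray(c,*e[0],T[2,3]-z);print(z,(T[:3,:3].T@(P-T[:3,3])*1000).round(1),P)
E
```

```text
[0.52993738 0.14857466 0.26979052] [4.80338532e-04 7.07031096e-01 7.07182108e-01 5.15320047e-04] 0.38273874238610817
((284.7427978515625, 269.9859924316406), (74.03215789794922, 76.05900573730469), 0.6339967846870422) [ 250  232   71   76 3880]
0.161 [ -0.6  -4.7 161. ] [0.52544916 0.14796868 0.10879052]
0.163 [ -0.6  -3.8 163. ] [0.52640306 0.14796695 0.10679052]
0.165 [ -0.6  -2.8 165. ] [0.52735697 0.14796521 0.10479052]
```

Emit:
{"api": "move_arm", "payload": {
  "moves": [
    {"gripper": 30, "x": 0.05, "y": 0, "z": 2, "roll": 0},
    {"gripper": 30, "x": 0, "y": 0, "z": 1.2, "roll": 0},
    {"gripper": 30, "x": 0, "y": 0, "z": 0.7, "roll": 0},
    {"gripper": 30, "x": 0, "y": 0, "z": 0, "roll": 0},
    {"gripper": 30, "x": 0, "y": 0, "z": 0.1, "roll": 0}
  ]
}}

```text
time_s: 25.38
eef_pos: [0.5299, 0.1493, 0.2295]
eef_rot: [0.0, 0.707, 0.707, 0.0]
wrist_force: [-3.0, -1.0, 11.2]
opening: 0.387
```

Emit:
{"api": "move_arm", "payload": {
  "moves": [
    {"gripper": 30, "x": 0, "y": 0, "z": 0, "roll": 0}
  ]
}}

```text
time_s: 25.5
eef_pos: [0.5298, 0.1494, 0.2296]
eef_rot: [0.0, 0.707, 0.707, 0.0]
wrist_force: [-2.8, -1.4, 5.9]
opening: 0.385
```

Same contact height. I'll ease it 0.7 mm in −x, lift slightly and release.

Emit:
{"api": "move_arm", "payload": {
  "moves": [
    {"gripper": 30, "x": -0.03, "y": -0.07, "z": -0.1, "roll": 0},
    {"gripper": 46, "x": 0, "y": 0, "z": 0, "roll": 0},
    {"gripper": 50, "x": 0, "y": 0, "z": 0, "roll": 0},
    {"gripper": 55, "x": 0, "y": 0, "z": 0, "roll": 0},
    {"gripper": 55, "x": 0, "y": 0, "z": 0, "roll": 0}
  ]
}}

```text
time_s: 26.12
eef_pos: [0.5287, 0.1491, 0.2296]
eef_rot: [-0.0, 0.707, 0.707, -0.0]
wrist_force: [0.8, -0.3, 0.0]
opening: 0.551
```

Emit:
{"api": "move_arm", "payload": {
  "moves": [
    {"gripper": 55, "x": 0, "y": 0, "z": -3, "roll": 0},
    {"gripper": 55, "x": 0, "y": 0, "z": -3, "roll": 0},
    {"gripper": 55, "x": 0, "y": 5, "z": 0, "roll": 0},
    {"gripper": 55, "x": 0, "y": 2, "z": 0, "roll": 0},
    {"gripper": 55, "x": 0, "y": 0, "z": 0, "roll": 0}
  ]
}}

```text
time_s: 26.75
eef_pos: [0.5996, 0.149, 0.2896]
eef_rot: [0.0, 0.707, 0.707, 0.0]
wrist_force: [0.4, -0.4, -0.7]
opening: 0.551
```

```bash
python3 - <<'E'
from h import *
import pickle
c=cam("wrist");o=ctrl.get_obs();print(o["eef_pos"])
pickle.dump(c,open("c9.pkl","wb"))
top(c,"orange",.055)
u,v=map(int,proj(c,(.59,.0855,.0915)));print("knob?",u,v,c["img"].shape)
hsv=cv2.cvtColor(c["img"],cv2.COLOR_RGB2HSV);m=cv2.inRange(hsv,(100,100,50),(125,255,255));n,l,st,ce=cv2.connectedComponentsWithStats(m)
for i in range(1,n):
    if st[i,4]>200: print(st[i],ce[i],ray(c,*ce[i],.0635))
s=cam("scene");pickle.dump(s,open("s9.pkl","wb"))
hsv=cv2.cvtColor(s["img"],cv2.COLOR_RGB2HSV)
for th in(1.2,1.35,1.5,1.65):
    a=np.deg2rad(177.1)+th;P=(.5897+.06*np.cos(a),.1460+.06*np.sin(a),.0915);q=proj(s,P);print(th,np.round(P,4),np.round(q,1),s["img"][int(q[1])-2:int(q[1])+6,int(q[0])].max(1))
E
```

```text
[0.5985648  0.14910723 0.28918128]
outer [284.7 124.7] [56.5 57.7] [0.5306 0.1482 0.055 ]
hole [284.7 125.7] [23.2 24.5] [0.5312 0.1482 0.055 ]
model 0.018 [285.7 122.5] [57.2 59.6]
model 0.0075 [285.7 123.1] [23.8 24.8]
knob? 173 232 (420, 560, 3)
[ 503   17   54   92 2421] [527.02891367  57.15778604] [0.49340871 0.28689815 0.0635    ]
[   0   47   16  249 3605] [  6.86047157 175.50818308] [ 0.56157964 -0.02666968  0.0635    ]
[ 153  174  119   71 4261] [206.06805914 208.40201831] [0.58286483 0.0973107  0.0635    ]
1.2 [0.5652 0.0912 0.0915] [287.6 179.5] [57 56 57 56 56 56 54 52]
1.35 [0.5736 0.0882 0.0915] [288.4 182.4] [58 57 56 53 52 50 47 46]
1.5 [0.5824 0.0864 0.0915] [289.8 185.2] [55 49 47 46 46 45 45 45]
1.65 [0.5914 0.086  0.0915] [291.8 187.9] [48 46 46 46 46 44 45 44]
```

```bash
python3 - <<'E'
from h import *
import pickle
c=pickle.load(open("c7.pkl","rb"))
d=ray(c,186.5,235.4,.0635);p=np.array([.5897,.1460]);k=d[:2]-p
th=(np.rad2deg(np.arctan2(k[1],k[0]))-177.1)%360;print(d,np.linalg.norm(k),th,np.deg2rad(th))
P=lambda t:p+.06*np.array([np.cos(np.deg2rad(177.1)+t),np.sin(np.deg2rad(177.1)+t)])
t0=np.deg2rad(th)
print("go", P(t0), to_tool([*P(t0),.243]))
t=np.linspace(t0,-.05,12);a=150.
for x,y in zip(t,t[1:]):
    D=(P(y)-P(x))*100;A=np.deg2rad(a);tx=np.array([np.cos(A),np.sin(A)]);ty=np.array([np.sin(A),-np.cos(A)])
    print(round(y,2),round(D@tx,2),round(D@ty,2));a-=5.5
E
```

```text
[0.58309195 0.08645696 0.0635    ] 0.05990859868096837 86.56725911343415 1.5108836959564933
go [0.58308186 0.08636611] [-6.28283715 -1.49040481  4.60484883]
1.37 0.8 -0.29
1.23 0.81 -0.25
1.09 0.82 -0.21
0.94 0.83 -0.17
0.8 0.84 -0.13
0.66 0.85 -0.1
0.52 0.85 -0.06
0.38 0.85 -0.02
0.23 0.85 0.02
0.09 0.85 0.06
-0.05 0.84 0.1
```

Emit:
{"api": "move_arm", "payload": {
  "moves": [
    {"gripper": 45, "x": -3.1, "y": -0.75, "z": 0, "roll": 0},
    {"gripper": 45, "x": -3.1, "y": -0.75, "z": 0, "roll": -10},
    {"gripper": 45, "x": 0, "y": 0, "z": 0, "roll": -10},
    {"gripper": 45, "x": 0, "y": 0, "z": 0, "roll": -10},
    {"gripper": 45, "x": 0, "y": 0, "z": 0, "roll": -10}
  ]
}}

```text
time_s: 27.48
eef_pos: [0.5826, 0.0873, 0.2894]
eef_rot: [-0.001, 0.42, 0.908, -0.0]
wrist_force: [1.0, 0.2, 0.4]
opening: 0.453
```

Emit:
{"api": "move_arm", "payload": {
  "moves": [
    {"gripper": 45, "x": 0, "y": 0, "z": 0, "roll": -10},
    {"gripper": 45, "x": 0, "y": 0, "z": 0, "roll": -10},
    {"gripper": 45, "x": 0, "y": 0, "z": 0, "roll": 0},
    {"gripper": 45, "x": 0, "y": 0, "z": 0, "roll": 0}
  ]
}}

```text
time_s: 27.98
eef_pos: [0.5833, 0.0873, 0.2896]
eef_rot: [-0.0, 0.26, 0.966, -0.0]
wrist_force: [-0.1, 0.1, -0.5]
opening: 0.45
```

Emit:
{"api": "move_arm", "payload": {
  "moves": [
    {"gripper": 45, "x": 0, "y": -0.1, "z": 2, "roll": 0},
    {"gripper": 45, "x": 0, "y": 0, "z": 1.6, "roll": 0},
    {"gripper": 45, "x": 0, "y": 0, "z": 1, "roll": 0},
    {"gripper": 45, "x": 0, "y": 0, "z": 0, "roll": 0}
  ]
}}

```text
time_s: 28.48
eef_pos: [0.5829, 0.0863, 0.2426]
eef_rot: [-0.001, 0.259, 0.966, -0.0]
wrist_force: [0.8, 0.2, -0.7]
opening: 0.453
```

Emit:
{"api": "move_arm", "payload": {
  "moves": [
    {"gripper": 45, "x": 0.8, "y": -0.29, "z": 0, "roll": 5.5},
    {"gripper": 45, "x": 0.81, "y": -0.25, "z": 0, "roll": 5.5},
    {"gripper": 45, "x": 0.82, "y": -0.21, "z": 0, "roll": 5.5},
    {"gripper": 45, "x": 0.83, "y": -0.17, "z": 0, "roll": 5.5},
    {"gripper": 45, "x": 0.84, "y": -0.13, "z": 0, "roll": 5.5}
  ]
}}

```text
time_s: 29.1
eef_pos: [0.5464, 0.1045, 0.2445]
eef_rot: [0.001, 0.482, 0.876, -0.0]
wrist_force: [-0.0, -2.3, 0.6]
opening: 0.451
```

Emit:
{"api": "move_arm", "payload": {
  "moves": [
    {"gripper": 45, "x": 0.85, "y": -0.1, "z": 0, "roll": 5.5},
    {"gripper": 45, "x": 0.85, "y": -0.06, "z": 0, "roll": 5.5},
    {"gripper": 45, "x": 0.85, "y": -0.02, "z": 0, "roll": 5.5},
    {"gripper": 45, "x": 0.85, "y": 0.02, "z": 0, "roll": 5.5},
    {"gripper": 45, "x": 0.85, "y": 0.06, "z": 0, "roll": 5.5}
  ]
}}

```text
time_s: 29.72
eef_pos: [0.53, 0.1434, 0.2443]
eef_rot: [0.0, 0.677, 0.736, -0.0]
wrist_force: [-0.9, -1.8, 0.7]
opening: 0.448
```

Emit:
{"api": "move_arm", "payload": {
  "moves": [
    {"gripper": 45, "x": 0.6, "y": 0.1, "z": 0, "roll": 5.5},
    {"gripper": 45, "x": 0.3, "y": 0, "z": 0, "roll": 0},
    {"gripper": 45, "x": 0, "y": 0, "z": 0, "roll": 0}
  ]
}}

```text
time_s: 30.1
eef_pos: [0.5306, 0.1526, 0.2441]
eef_rot: [0.0, 0.709, 0.705, 0.0]
wrist_force: [-0.0, 0.1, -0.3]
opening: 0.447
```

Emit:
{"api": "move_arm", "payload": {
  "moves": [
    {"gripper": 45, "x": 0.4, "y": 0, "z": 0, "roll": 0},
    {"gripper": 45, "x": 0.3, "y": 0, "z": 0, "roll": 0},
    {"gripper": 45, "x": 0, "y": 0, "z": 0, "roll": 0}
  ]
}}

```text
time_s: 30.48
eef_pos: [0.5305, 0.1597, 0.2437]
eef_rot: [-0.0, 0.71, 0.704, 0.0]
wrist_force: [-0.0, 0.3, -0.2]
opening: 0.449
```

Emit:
{"api": "move_arm", "payload": {
  "moves": [
    {"gripper": 45, "x": 0.3, "y": 0, "z": 0, "roll": 0},
    {"gripper": 45, "x": 0, "y": 0, "z": 0, "roll": 0}
  ]
}}

```text
time_s: 30.72
eef_pos: [0.5306, 0.161, 0.2436]
eef_rot: [0.001, 0.71, 0.704, -0.001]
wrist_force: [-0.6, -10.0, 1.9]
opening: 0.445
```

Emit:
{"api": "move_arm", "payload": {
  "moves": [
    {"gripper": 45, "x": -0.5, "y": 0, "z": 0, "roll": 0},
    {"gripper": 45, "x": -0.8, "y": 0, "z": 0, "roll": 0},
    {"gripper": 45, "x": 0, "y": 0, "z": -2, "roll": 0},
    {"gripper": 45, "x": 0, "y": 0, "z": -5, "roll": 0},
    {"gripper": 45, "x": 0, "y": 0, "z": -5, "roll": 0}
  ]
}}

```text
time_s: 31.35
eef_pos: [0.5301, 0.1492, 0.3646]
eef_rot: [-0.0, 0.71, 0.704, -0.0]
wrist_force: [0.6, 0.4, -0.4]
opening: 0.449
```

Emit:
{"api": "move_arm", "payload": {
  "moves": [
    {"gripper": 45, "x": 0, "y": 4, "z": -3, "roll": 0},
    {"gripper": 45, "x": 0, "y": 0, "z": 0, "roll": 0},
    {"gripper": 45, "x": 0, "y": 0, "z": 0, "roll": 0}
  ]
}}

```text
time_s: 31.72
eef_pos: [0.5697, 0.149, 0.3925]
eef_rot: [-0.001, 0.71, 0.704, -0.001]
wrist_force: [-0.1, -0.2, -0.4]
opening: 0.448
```

```bash
python3 - <<'E'
from h import *
c=cam("wrist");o=ctrl.get_obs();print(o["eef_pos"],o["wrist_force"])
u,v=map(int,proj(c,(.53,.1488,.0635)));print(u,v)
for y,n in((.0,"knob th0"),(.1,"th.1")):
    a=np.deg2rad(177.1)+y;print(n,np.round(np.array(proj(c,(.5897+.06*np.cos(a),.146+.06*np.sin(a),.0915)))-[u-90,v-75],1)*4)
cv2.imwrite("pics/w12.png",cv2.resize(c["img"][v-75:v+70,u-90:u+90,::-1],None,fx=4,fy=4))
E
```

```text
[0.56938892 0.14902135 0.39194334] [-0.49858012 -0.27715916 -0.1443522 ]
285 158
knob th0 [361.6 314.4]
th.1 [333.6 314.8]
```

```bash
python3 - <<'E'
from h import *
im=cv2.imread("pics/w12.png")[2::4,2::4];hsv=cv2.cvtColor(im,cv2.COLOR_BGR2HSV)
k=((im.max(2)<40).astype(np.uint8));n,l,st,ce=cv2.connectedComponentsWithStats(k)
print("dark",[(st[i].tolist(),(ce[i]*4).round()) for i in range(1,n) if st[i,4]>100])
b=cv2.inRange(hsv,(100,100,40),(125,255,255))
for r in range(45,110,6):
    x=np.where(b[r])[0]; print(r*4,(x.min()*4,x.max()*4) if len(x) else None)
E
```

```text
dark [([82, 69, 16, 19, 253], array([358., 312.]))]
180 None
204 (np.int64(340), np.int64(380))
228 (np.int64(296), np.int64(420))
252 (np.int64(276), np.int64(440))
276 (np.int64(264), np.int64(448))
300 (np.int64(264), np.int64(452))
324 (np.int64(264), np.int64(452))
348 (np.int64(272), np.int64(444))
372 (np.int64(288), np.int64(424))
396 (np.int64(320), np.int64(392))
420 (np.int64(316), np.int64(388))
```

```bash
python3 -c "
from bench import ctrl
print(ctrl.hand_in(), ctrl.get_obs()['time_s'])"
```

```text
the job is handed in; nothing more can be done
the job is handed in; nothing more can be done
```

I swung the cover of the mid-sized holder open to about 1.5 rad. The steel, green and orange rings then went into the bore one at a time, in that order. I swung the cover back against its stop (about 10 N felt there), let go, lifted clear and handed in with the last reading at about 31.8 s. No verdict was reported.

**Checks that passed**
- **Rings:** The steel ring was seen lying flat in the bore. Ellipse fits put green and orange within about 2 mm of the bore's centre and roughly level. Their apparent sizes fit heights in the column of 15 and 25 mm.
- **Cover:** The knob was measured at about 0.01 rad from shut, with the gripper clear of everything and about zero wrist force.

**Checks that failed, disagreed or were not made**
- **First steel grasp:** It closed on top of the ring and pressed about 6 N. I reopened, went 4 mm lower and got it.
- **Ring offset in the gripper:** One wrist image put the held steel ring about 4 mm off. A second, settled image put it within 1 mm, so I used that one.
- **Fingertip length:** Contact readings gave 169 mm in one case and 173–175 mm in others. I set the drop height by touching the rim instead.
- **Green ring height:** Its image size fits the steel ring's level nearly as well as its own, so the fit alone does not prove it is seated at 15 mm.
- **Last picture:** The viewer refused it because the 12-picture limit was reached, so the cover was checked from pixel values only.
- **Bystanders:** I did not measure the black ring, jar or wrench again at the end. No move was planned near them.

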